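# Check a batch of gift boxes at the chocolate bench under the two-sided bench sign

## Robot

A 6-joint arm with a two-finger parallel gripper is mounted at the origin on the work surface. World frame = base frame: x ahead of the robot, y to its left, z up, the work surface at z = 0. Lengths are in m, angles in rad, forces in N, time in s.
With the tool pointing down it reaches from about 0.275 to 0.75 m from the base axis. Payload 10.2 kg.
Tool frame: the origin (TCP) lies midway between the tips of the shut fingers; the grasp point (between the pads) lies 19 mm behind it (arm.pinch_z is the distance from the TCP to the grasp point, in m); z points along the fingers, y is the line along which they close (so a half turn about z gives the same grasp; the last joint's range is limited). The gripper opens to 85 mm and grips with 20 to 120 N. Pads are 22 mm wide; open, the fingers measure 114 mm over their backs; the gripper's body (76 mm by 85 mm) begins 54 mm behind the grasp point. The pads swing forward as they close: fully open they stand 13 mm farther back than shut.
Start: joints at [0.974, 0.313, 1.498, -0, 1.331, -0.223], TCP at [0.192, 0.489, 0.231] pointing down, gripper open.
Joint ranges: [-2.94, 2.94], [-0.97, 2.17], [0.19, 2.56], [-1.23, 4.37], [0.02, 3.11], [-2.88, 2.88]. Speed limits (rad/s): [2.39, 2.39, 3.01, 3.14, 3.14, 3.14].

## Interface

Orientations are given as a unit quaternion [w, x, y, z].
In Python, from workcell import arm gives the robot as it stands.
- The arm moves only by the shell command python3 -m crank 'ROWS' [OPENING] [FORCE]. ROWS is JSON, a list of rows, each a list of 2 entries, a list of its own where there are three numbers: the shift along the tool's x, y, z in m, then the turn about the tool's z in rad. In form: [[[x, y, z], turn], ...]. A call has 1 to 20 rows; each row shifts and turns the commanded pose from where the row before left it, along the tool's axes as they then stand; what a row does not reach is not made up. A row lasts 1/10 s, in which the tool goes at most 50 mm and 8.59 degrees, less where a joint would pass 70% of its speed; a pose out of reach is approached as far as the arm can. A call with a gripper value outside its range is refused whole. OPENING is the closure, from -1 (fully open) to 1 (shut), so that 0 is half open, set as the call begins (- or left out, the last holds). The fingers move at their own pace and stop on an object; FORCE is the grip in N (left out, the last holds). Time passes only in rows, so rows that do not move let the fingers close. It gives the time, the measured TCP pose, the force, the opening and the grip force at its end, in the units of the state.
- arm.get_obs(): the state, without advancing time (a new reading comes with each control period).
- arm.snapshot(name): name is "scene" or "top" or "wrist"; returns the picture (400x640x3 uint8, red, green, blue); there is no depth.
- arm.get_calibration(name): a dict with "intrinsics" (3x3 intrinsics, pixels), "extrinsics" (4x4, takes a point from world to camera coordinates). Camera axes: x right, y up, looking along -z (the intrinsics and any distortion apply to the point x, -y, -z); pixel columns grow to the right and rows downward; lengths in m; the calibration is good to about 2 mm. The wrist camera is an equidistant fisheye: a pixel r from the principal point sees the ray r / f radians off the axis. A picture is of the moment at which its call begins: read the wrist's pose just before it. get_calibration takes no time and is no camera call; for the wrist camera it gives the pose at the moment of the call.
- arm.hand_in(): hands the job in; it is judged then, once.
The state is a dict: "time_s": time; "joint_positions": joint angles; "qvel": joint speeds; "effort": joint torques, N m; "ee_pos": TCP position; "ee_rot": TCP orientation; "contact_force": force on the tool from outside, world axes, zero at the start; "torque": the same for the moment, N m; "gripper_width": finger opening in m; "finger_force": force on a finger pad.
Only numpy, scipy, OpenCV 4.12 (cv2) and the standard library are available. Lean on these libraries where they do the work, as an engineer would, in place of code of your own. Each camera call takes 0.05 s, during which the arm holds its last target. There are 200 camera calls.

## Task

Spin the bench sign half a turn so that its cross face (checking) looks towards the robot's side, square with the sign's foot plate; then sort every blue gift box on the bench: those with a round tag go into the tray with the round mark, those with a bar tag into the tray with the bar mark, each lying on the tray floor and none stacked. When all are sorted, spin the sign half a turn again so that its ring face (free) looks that way again, square with the foot plate, and leave the jar and cup where they are.

Things in the scene. Friction and masses are not known exactly. Their poses are not given: they have to be found in the camera images.
- box_1: gift box wrapped in blue foil, 52 x 36 x 40 mm (its own x, y, z), about 80 g, with a 3 mm thick white paper-coloured tag on its +z face: a ROUND tag, 30 mm across (it passed). Origin at the centre of the 52 x 36 x 40 block (20 mm above its underside). May be absent.
- box_2: gift box wrapped in blue foil, 52 x 36 x 40 mm (its own x, y, z), about 80 g, with a 3 mm thick white paper-coloured tag on its +z face: a ROUND tag, 30 mm across (it passed). Origin at the centre of the 52 x 36 x 40 block (20 mm above its underside). May be absent.
- box_3: gift box wrapped in blue foil, 52 x 36 x 40 mm (its own x, y, z), about 80 g, with a 3 mm thick white paper-coloured tag on its +z face: a ROUND tag, 30 mm across (it passed). Origin at the centre of the 52 x 36 x 40 block (20 mm above its underside). May be absent.
- box_4: gift box wrapped in blue foil, 52 x 36 x 40 mm (its own x, y, z), about 80 g, with a 3 mm thick white paper-coloured tag on its +z face: a long BAR tag, 48 x 9 mm, along x (it is a reject). Origin at the centre of the 52 x 36 x 40 block (20 mm above its underside). May be absent.
- box_5: gift box wrapped in blue foil, 52 x 36 x 40 mm (its own x, y, z), about 80 g, with a 3 mm thick white paper-coloured tag on its +z face: a long BAR tag, 48 x 9 mm, along x (it is a reject). Origin at the centre of the 52 x 36 x 40 block (20 mm above its underside). May be absent.
- box_6: gift box wrapped in blue foil, 52 x 36 x 40 mm (its own x, y, z), about 80 g, with a 3 mm thick white paper-coloured tag on its +z face: a long BAR tag, 48 x 9 mm, along x (it is a reject). Origin at the centre of the 52 x 36 x 40 block (20 mm above its underside). May be absent.
- pass_tray: fixed low white tray, outside 216 (x) x 106 (y) x 18 mm high, walls and floor 3 mm; takes three boxes in one row along x, 65 mm apart. Origin: centre of underside. A blue label plate (54 x 60 mm, 9 mm high with its mark) lies outside its -x end (robot side), centred 135 mm from the origin. Its mark is ROUND, 30 mm: for boxes with round tags.
- reject_tray: fixed low white tray, outside 216 (x) x 106 (y) x 18 mm high, walls and floor 3 mm; takes three boxes in one row along x, 65 mm apart. Origin: centre of underside. A blue label plate (54 x 60 mm, 9 mm high with its mark) lies outside its -x end (robot side), centred 135 mm from the origin. Its mark is a BAR, 48 x 9 mm: for boxes with bar tags.
- sign_stand: fixed stand of the bench sign: dark steel foot plate 60 (x) x 110 (y) x 10 mm high, with a 12 mm post; the sign turns above it about the vertical axis through the origin. Origin at the centre of its underside; its -x axis points to the sign's front side, roughly towards the robot. The sign is square to the stand when its 100 mm width lies along the stand's y.
- sign (a joint): angle of the sign about its vertical pivot, rad, relative to the stand, counter-clockwise positive from above; 0: ring face squarely to the front (the stand's -x); pi or -pi: cross face squarely to the front. Turns freely either way (no stops within a full turn) against 0.03 N m of friction and stays where it is left.
- sign_top (a point): middle of the sign panel's top edge, on the pivot axis, 116 mm above the bench. The panel is upright, white, 14 mm thick (x), 100 mm wide (y), 70 mm tall, underside 46 mm above the bench; black ring on its -x face, black diagonal cross on its +x face (marks stand out 2 mm). Can be pinched over its thickness here from above and turned.
- sign_nub (a point): tip of a small dark steel nub, 8 mm across and 10 mm tall, on the panel's top edge, 43 mm from the pivot axis towards the panel's +y end; at joint 0 it is on the stand's +y side, after half a turn on its -y side.
- jar: closed jar, 56 mm across, 90 mm tall, bystander. Origin at the centre of its underside.
- cup: white cup, 72 mm across, 80 mm tall, bystander. Origin at the centre of its underside.
Not all that is in view belongs to the job. What is shaped like the box_4 but green is not meant.

How it is judged:
On the way, in this order (a step that is already met when the one before it is completed fails the run):
1. the sign is turned half round: cross face squarely to the front (x of sign_nub in the frame of sign_stand between -0.0127 and 0.0127 m and y of sign_nub in the frame of sign_stand below -0.03 m and velocity of joint sign between -0.1 and 0.1 rad/s), for 0.3 s.
2. every box lies in its tray while the cross face is still to the front (x of box_1 in the frame of pass_tray between -0.095 and 0.095 m and y of box_1 in the frame of pass_tray between -0.038 and 0.038 m and height (world z) of each of box_1, box_2, box_3, box_4, box_5, box_6 below 0.038 m and linear speed of each of box_1, box_2, box_3, box_4, box_5, box_6 below 0.03 m/s and x of box_2 in the frame of pass_tray between -0.095 and 0.095 m and y of box_2 in the frame of pass_tray between -0.038 and 0.038 m and x of box_3 in the frame of pass_tray between -0.095 and 0.095 m and y of box_3 in the frame of pass_tray between -0.038 and 0.038 m and x of box_4 in the frame of reject_tray between -0.095 and 0.095 m and y of box_4 in the frame of reject_tray between -0.038 and 0.038 m and x of box_5 in the frame of reject_tray between -0.095 and 0.095 m and y of box_5 in the frame of reject_tray between -0.038 and 0.038 m and x of box_6 in the frame of reject_tray between -0.095 and 0.095 m and y of box_6 in the frame of reject_tray between -0.038 and 0.038 m and x of sign_nub in the frame of sign_stand between -0.0127 and 0.0127 m and y of sign_nub in the frame of sign_stand below -0.03 m), for 0.3 s.
3. the sign is turned back: ring face squarely to the front (x of sign_nub in the frame of sign_stand between -0.0127 and 0.0127 m and y of sign_nub in the frame of sign_stand above 0.03 m and velocity of joint sign between -0.1 and 0.1 rad/s), for 0.3 s.
At the end, for the whole second after the job is handed in: Every box present is at rest in its own tray (centre within 95 mm along and 38 mm across of the tray's middle and below 38 mm over the bench, so not stacked), and the sign's ring face is to the front again within 0.3 rad of square, at rest (all of step 3 and x of box_1 in the frame of pass_tray between -0.095 and 0.095 m and y of box_1 in the frame of pass_tray between -0.038 and 0.038 m and height (world z) of each of box_1, box_2, box_3, box_4, box_5, box_6 below 0.038 m and linear speed of each of box_1, box_2, box_3, box_4, box_5, box_6 below 0.03 m/s and x of box_2 in the frame of pass_tray between -0.095 and 0.095 m and y of box_2 in the frame of pass_tray between -0.038 and 0.038 m and x of box_3 in the frame of pass_tray between -0.095 and 0.095 m and y of box_3 in the frame of pass_tray between -0.038 and 0.038 m and x of box_4 in the frame of reject_tray between -0.095 and 0.095 m and y of box_4 in the frame of reject_tray between -0.038 and 0.038 m and x of box_5 in the frame of reject_tray between -0.095 and 0.095 m and y of box_5 in the frame of reject_tray between -0.038 and 0.038 m and x of box_6 in the frame of reject_tray between -0.095 and 0.095 m and y of box_6 in the frame of reject_tray between -0.038 and 0.038 m); the robot touches nothing.
It fails at once if the jar is pushed more than 30 mm from its place (distance of jar from where it was at the start of the episode above 0.03 m).
It fails at once if the cup is pushed more than 30 mm from its place (distance of cup from where it was at the start of the episode above 0.03 m).
Of box_1, box_2, box_3, box_4, box_5, box_6 only 4 to 6 are there at a start; the rules pass over those that are not, and their reading is None.
At some moment in a run one of box_1, box_2, box_3, box_4, box_5, box_6 may be knocked a few centimetres aside while the robot is not near it.
Once in a run the grip may slacken for a moment while it holds something.
It also fails if it takes over 200 s, if anything falls off the work surface, if the arm or the gripper's body presses on something with over 40 N, if the wrist force passes 120 N, or if a joint passes its speed limit or range.

## Working session

There is one attempt and no reset: what is moved stays moved. The work goes in short steps, Python scripts to look and compute and a shell command to move; the robot and the scene stay as the last step left them, time stands still between calls to the robot, and variables do not carry over. Pictures are saved under pics/ and viewed, at most 14 in all, crops included, and the job is handed in when it is done.

```bash
mkdir -p pics; ls; python3 - <<'E'
from workcell import arm
import cv2,numpy as np
for n in("top","scene"):
    im=arm.snapshot(n); cv2.imwrite(f"pics/{n}0.png",im[:,:,::-1]); c=arm.get_calibration(n); print(n,np.round(c["intrinsics"],1).tolist(),np.round(c["extrinsics"],4).tolist(),[k for k in c])
o=arm.get_obs(); print(o,arm.pinch_z)
E
```

```text
pics
top [[459.0, 0.0, 315.7], [0.0, 459.0, 197.1], [0.0, 0.0, 1.0]] [[-0.0137, -0.9999, -0.0014, -0.0089], [0.9818, -0.0137, 0.1895, -0.5084], [-0.1895, 0.0013, 0.9819, -1.1008], [0.0, 0.0, 0.0, 1.0]] ['intrinsics', 'extrinsics']
scene [[457.0, 0.0, 323.1], [0.0, 457.0, 201.3], [0.0, 0.0, 1.0]] [[-0.2367, 0.9716, 0.0065, 0.1047], [-0.7054, -0.1764, 0.6865, 0.3088], [0.6682, 0.1579, 0.7271, -1.603], [0.0, 0.0, 0.0, 1.0]] ['intrinsics', 'extrinsics']
{'time_s': 0.1, 'joint_positions': array([ 9.73599209e-01,  3.13398479e-01,  1.49837075e+00, -1.12684696e-05,
        1.33100679e+00, -2.23403987e-01]), 'qvel': array([ 1.91390520e-04, -1.69643465e-03, -2.05204711e-03, -1.33611663e-03,
       -8.17819972e-05,  3.74030519e-05]), 'effort': array([ 2.42668866e-03, -4.12902188e+01, -2.60146147e+01, -2.57045713e-04,
        3.01207794e-03,  3.15439058e-05]), 'ee_pos': array([0.19158341, 0.48854213, 0.23078641]), 'ee_rot': array([-2.30994453e-04,  1.85809054e-01,  9.82585694e-01, -5.44754505e-04]), 'contact_force': array([ 0.24838881, -1.18658069,  0.24881155]), 'torque': array([-0.02555018, -0.0132696 , -0.03634233]), 'finger_force': 0.0, 'gripper_width': 0.08530146549007661} 0.0187
```

View pics/top0.png

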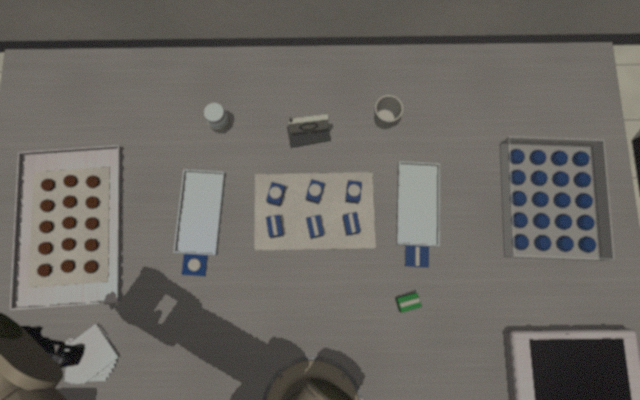

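View pics/scene0.png

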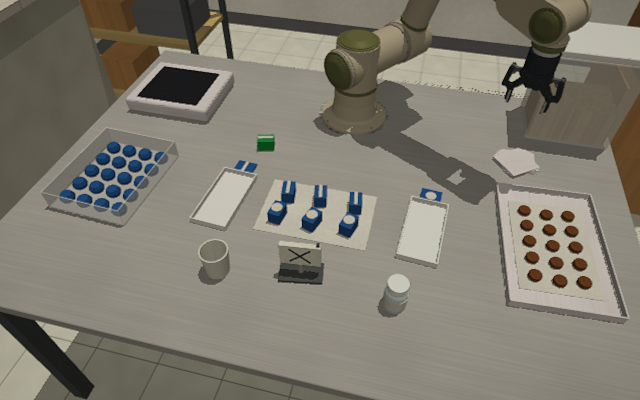

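The top view shows three round-tag boxes at about (276,193), (315,190), (354,190). Three bar-tag boxes are at (275,226), (316,226), (351,223). The round-mark tray is on the left at (200,212) and the bar-mark tray on the right at (418,204). The sign is at (309,127), and the green decoy at (408,302). In the scene view the sign's cross faces away from the robot and its nub is at (318,246).

```bash
cat > h.py <<'E'
from workcell import arm
import cv2,numpy as np
C=arm.get_calibration("top"); K=np.array(C["intrinsics"]); E=np.array(C["extrinsics"]); R,t=E[:3,:3],E[:3,3]; cam=-R.T@t
def ray(u,v,z):
    d=R.T@np.array([(u-K[0,2])/K[0,0],-(v-K[1,2])/K[1,1],-1.]); s=(z-cam[2])/d[2]; return (cam+s*d)[:2]
def proj(p):
    q=R@np.asarray(p)+t; return np.array([K[0,2]+K[0,0]*q[0]/-q[2],K[1,2]+K[1,1]*-q[1]/-q[2]])
def ang(rect,z):
    b=np.array([ray(u,v,z) for u,v in cv2.boxPoints(rect)]); e1,e2=b[1]-b[0],b[2]-b[1]
    l,s=(e1,e2) if np.hypot(*e1)>np.hypot(*e2) else (e2,e1)
    a=np.arctan2(l[1],l[0]); a=(a+np.pi/2)%np.pi-np.pi/2
    return b.mean(0),a,np.hypot(*l),np.hypot(*s)
def boxes(im,show=True):
    "blue blobs in top image with their tag: list of (shape, xy, yaw of long axis)"
    f=im.astype(int); m=((f[...,2]-f[...,0]>30)&(f[...,2]-f[...,1]>15)).astype(np.uint8)
    m[:, 495:]=0
    n,L,S,_=cv2.connectedComponentsWithStats(m); out=[]
    for i in range(1,n):
        if S[i,4]<60: continue
        pts=np.argwhere(L==i)[:,::-1].astype(np.float32); hull=cv2.convexHull(pts)
        H=np.zeros(m.shape,np.uint8); cv2.fillConvexPoly(H,hull.astype(int),1)
        T=(H>0)&(f[...,0]>110)
        tp=np.argwhere(T)[:,::-1].astype(np.float32)
        if len(tp)<5: print("no tag",S[i]); continue
        w=f[...,0][T]-80.; c=(tp*w[:,None]).sum(0)/w.sum()
        r=cv2.minAreaRect(tp); asp=max(r[1])/max(min(r[1]),1)
        _,a,l,s=ang(cv2.minAreaRect(hull),.04); xy=ray(*c,.043)
        d=tp-c; ev,V=np.linalg.eigh(d.T@np.diag(w)@d/w.sum()); el=np.sqrt(ev[1]/ev[0])
        p0,p1=ray(*(c+5*V[:,1]),.043),ray(*(c-5*V[:,1]),.043); ta=np.arctan2(*(p0-p1)[::-1]); ta=(ta+np.pi/2)%np.pi-np.pi/2
        out.append(("bar" if el>1.8 else "round",xy,ta if el>1.8 else a))
        if show: print(out[-1][0],"px",c.round(1),"xy",xy.round(4),"hull yaw %.2f tag yaw %.2f elong %.2f size %.3f %.3f area %d"%(a,ta,el,l,s,S[i,4]))
    return out
def state():
    o=arm.get_obs(); w,x,y,z=o["ee_rot"]; th=np.arctan2(1-2*(x*x+z*z),2*(x*y-w*z)); return o,th   # th: world angle of tool y
def go(p,yaw=None):
    "turn first, then shift: prints the turn and the shift in tool axes"
    o,th=state(); tu=0 if yaw is None else -((yaw-th+np.pi/2)%np.pi-np.pi/2)
    a=th-tu; d=np.array(p)-o["ee_pos"]; ty=np.array([np.cos(a),np.sin(a)]); tx=np.array([-ty[1],ty[0]])
    tx=np.array([ -np.sin(a),np.cos(a)])  # x = y x z, z down
    print("turn %.3f then shift x %.4f y %.4f z %.4f | q6 %.2f th %.3f w %.4f"%(tu,d[:2]@tx,d[:2]@ty,-d[2],o["joint_positions"][5],th,o["gripper_width"]))
E
python3 - <<'E'
from h import *
im=cv2.imread("pics/top0.png")[:,:,::-1]
print("cam",cam); o,th=state(); print("th",th)
boxes(im)
g=im.min(2)
for x0,x1 in((165,235),(390,450)):
    s=np.zeros_like(g); s[155:262,x0:x1]=(g[155:262,x0:x1]>150)
    n,L,S,_=cv2.connectedComponentsWithStats(s); i=1+S[1:,4].argmax(); r=cv2.minAreaRect(np.argwhere(L==i)[:,::-1].astype(np.float32))
    print("tray",r,[a.round(3) if hasattr(a,'round') else a for a in ang(r,.018)])
cr=cv2.resize(im[95:260,170:450],None,fx=2.85,fy=2.85,interpolation=cv2.INTER_CUBIC); cv2.imwrite("pics/c0.png",cr[:,:,::-1])
E
```

```text
cam [ 0.2904418  -0.01446532  1.17716796]
th 1.1970060232819375
no tag [344 215   7  19  71]
no tag [276 216   6  19  69]
no tag [316 216   7  19  60]
no tag [406 246   9  20 163]
no tag [420 247   8  20 141]
round px [193.6 264.4] xy [0.3457 0.2854] hull yaw 1.49 tag yaw -0.79 elong 1.02 size 0.057 0.049 area 302
tray ((199.97215270996094, 212.78762817382812), (36.1215705871582, 79.33902740478516), 5.52754020690918) [array([0.479, 0.28 ]), np.float64(-0.054), np.float64(0.205), np.float64(0.094)]
tray ((417.0, 204.5), (79.0, 36.0), 90.0) [array([ 0.493, -0.275]), np.float64(-0.063), np.float64(0.206), np.float64(0.094)]
```

View pics/c0.png

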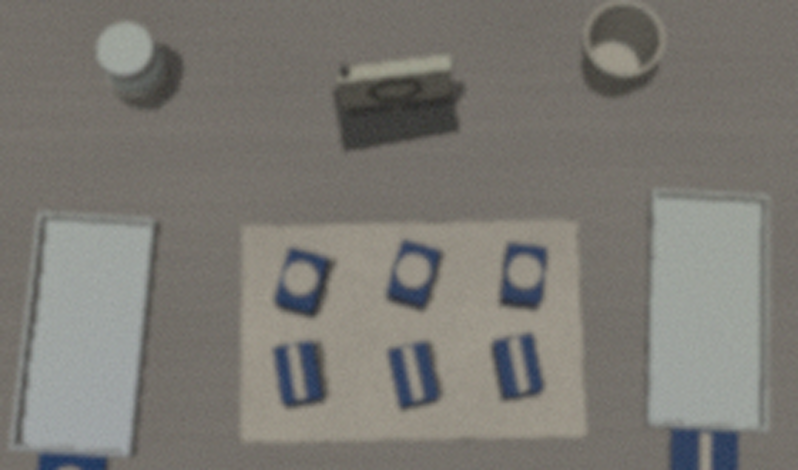

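The crop shows the sign's nub on the left (+y) end at (345,70). The foot plate is slightly rotated, and all six boxes have their long side roughly along x. I'll rectify the picture to the bench for cleaner measuring.

```bash
cat >> h.py <<'E'
X1,Y1=0.80,0.45   # rectified map: 1 mm/px, row=(X1-x)*1000, col=(Y1-y)*1000
def rect(im,z):
    w=np.float32([[0,0],[900,0],[900,600],[0,600]]); s=np.float32([proj([X1-r/1000,Y1-c/1000,z]) for c,r in w])
    return cv2.warpPerspective(im,cv2.getPerspectiveTransform(s,w),(900,600),flags=cv2.INTER_CUBIC)
def mm(m):
    "blobs of mask in map -> xy, yaw of long axis, l, s"
    n,L,S,c=cv2.connectedComponentsWithStats(m.astype(np.uint8)); out=[]
    for i in range(1,n):
        if S[i,4]<300: continue
        (cx,cy),_,_=r=cv2.minAreaRect(np.argwhere(L==i)[:,::-1].astype(np.float32)); b=cv2.boxPoints(r); e1,e2=b[1]-b[0],b[2]-b[1]
        l,s=(e1,e2) if np.hypot(*e1)>np.hypot(*e2) else (e2,e1); a=np.arctan2(-l[0],-l[1]); a=(a+np.pi/2)%np.pi-np.pi/2
        out.append((np.array([X1-cy/1000,Y1-cx/1000]),a,np.hypot(*l),np.hypot(*s),L==i))
    return out
def boxes(im,show=True):
    f=rect(im,.0415).astype(int); k=cv2.getStructuringElement(cv2.MORPH_ELLIPSE,(17,17)); out=[]
    blue=(f[...,2]-f[...,0]>22).astype(np.uint8)
    m=cv2.morphologyEx(blue,cv2.MORPH_CLOSE,k); m=cv2.morphologyEx(m,cv2.MORPH_OPEN,k); m[:,860:]=0
    for xy,a,l,s,M in mm(m):
        if l<35 or s<20 or l>75: continue
        M=cv2.erode(M.astype(np.uint8),np.ones((5,5)))>0
        v=f[...,0]; lo,hi=np.percentile(v[M],[10,97]); T=M&(v>(lo+hi)/2); tp=np.argwhere(T)[:,::-1].astype(float)
        c=tp.mean(0); ev,V=np.linalg.eigh(np.cov((tp-c).T)); el=(ev[1]/ev[0])**.5; d=V[:,1]
        ta=np.arctan2(-d[0],-d[1]); ta=(ta+np.pi/2)%np.pi-np.pi/2; tx=np.array([X1-c[1]/1000,Y1-c[0]/1000]); k2="bar" if el>1.8 else "round"
        out.append((k2,tx,ta if el>1.8 else a))
        if show: print(k2,"tag",tx.round(4),"hull",xy.round(4),"yaw hull %.2f tag %.2f el %.2f size %.0f %.0f"%(a,ta,el,l,s))
    return out
E
python3 - <<'E'
from h import *
im=cv2.imread("pics/top0.png")[:,:,::-1].copy()
boxes(im)
f=rect(im,.012).astype(int)
for c0,c1 in((110,240),(660,800)):
    m=np.zeros(f.shape[:2],np.uint8); m[200:450,c0:c1]=f[200:450,c0:c1].min(2)>150
    for xy,a,l,s,_ in mm(cv2.morphologyEx(m,cv2.MORPH_OPEN,np.ones((9,9)))): print("tray",xy.round(4),round(a,3),l.round(),s.round())
f0=rect(im,.01); g=f0.astype(int).max(2); m=np.zeros(g.shape,np.uint8); m[60:260,370:520]=g[60:260,370:520]<82
for xy,a,l,s,_ in mm(m): print("dark",xy.round(4),round(a,3),l.round(),s.round())
f1=rect(im,.116); g=f1.astype(int).min(2); m=np.zeros(g.shape,np.uint8); m[60:260,370:520]=g[60:260,370:520]>125
for xy,a,l,s,_ in mm(m): print("top",xy.round(4),round(a,3),l.round(),s.round())
cv2.imwrite("pics/f.png",np.hstack([cv2.resize(x[60:260,370:520],None,fx=2.6,fy=2.6) for x in(f0,f1)])[:,:,::-1])
E
```

```text
bar tag [ 0.4422 -0.1047] hull [ 0.442  -0.1036] yaw hull 0.19 tag 0.17 el 3.30 size 45 33
bar tag [0.4376 0.0894] hull [0.4378 0.0884] yaw hull 0.15 tag 0.17 el 3.40 size 46 34
bar tag [ 0.436  -0.0121] hull [ 0.436  -0.0124] yaw hull 0.20 tag 0.21 el 3.42 size 45 33
bar tag [ 0.3586 -0.2629] hull [ 0.359  -0.2619] yaw hull 1.50 tag -0.07 el 3.63 size 56 50
tray [0.4805 0.2816] -0.071 203.0 93.0
tray [ 0.4939 -0.2767] -0.067 202.0 93.0
dark [ 0.6894 -0.0042] -1.429 119.0 62.0
top [ 0.6917 -0.0051] -1.46 84.0 12.0
top [0.547  0.0055] -1.571 149.0 12.0
```

View pics/f.png

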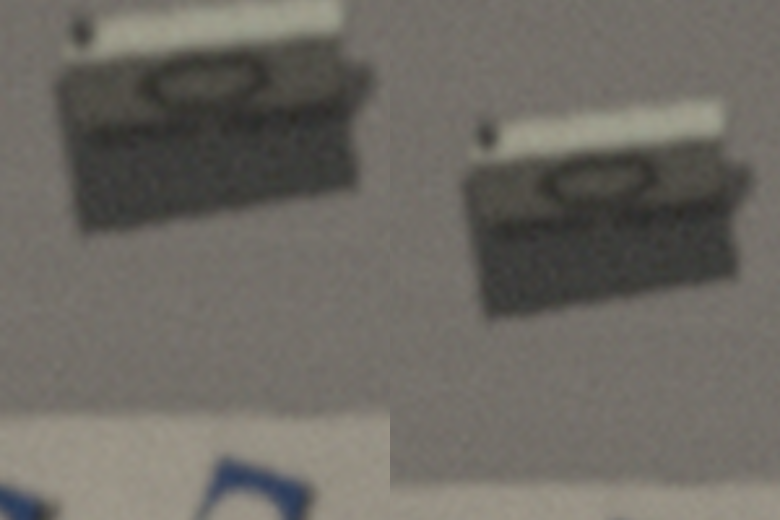

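The nub is on the +y end. The foot plate's near edge has a slope of about 0.17 rad, so the stand is at a yaw of about 0.17. The panel is at about 0.10, and the pivot is at about (0.690, 0.000). I'll fix the round-box detection and then move to the sign.

```bash
sed -i 's/m=cv2.morphologyEx(blue,cv2.MORPH_CLOSE,k); m=/m=cv2.morphologyEx(blue,cv2.MORPH_CLOSE,cv2.getStructuringElement(cv2.MORPH_ELLIPSE,(33,33))); m=/' h.py
python3 - <<'E'
from h import *
boxes(cv2.imread("pics/top0.png")[:,:,::-1].copy())
go([.690,.0,.20],.10)
E
```

```text
bar tag [ 0.4428 -0.1046] hull [ 0.4428 -0.1035] yaw hull 0.19 tag 0.17 el 3.76 size 47 33
bar tag [0.4385 0.0896] hull [0.4384 0.0884] yaw hull 0.15 tag 0.16 el 3.78 size 47 34
bar tag [ 0.4362 -0.012 ] hull [ 0.4365 -0.0123] yaw hull 0.20 tag 0.21 el 3.85 size 47 33
bar tag [ 0.3586 -0.2629] hull [ 0.359  -0.2619] yaw hull 1.50 tag -0.06 el 4.00 size 56 50
round tag [0.3458 0.2857] hull [0.3457 0.2846] yaw hull 1.49 tag 0.95 el 1.02 size 57 51
turn 1.097 then shift x -0.5359 y 0.4472 z 0.0308 | q6 -0.22 th 1.197 w 0.0853
```

```bash
python3 -m crank '[[[0,0,0],0.137],[[0,0,0],0.137],[[0,0,0],0.137],[[0,0,0],0.137],[[0,0,0],0.137],[[0,0,0],0.137],[[0,0,0],0.137],[[0,0,0],0.137]]' -1 40
python3 -m crank '[[[-0.027,0.022,0],0],[[-0.027,0.022,0],0],[[-0.027,0.022,0],0],[[-0.027,0.022,0],0],[[-0.027,0.022,0],0],[[-0.027,0.022,0],0],[[-0.027,0.022,0],0],[[-0.027,0.022,0],0],[[-0.027,0.022,0],0],[[-0.027,0.022,0],0],[[-0.027,0.022,0],0],[[-0.027,0.022,0],0],[[-0.027,0.022,0],0],[[-0.027,0.022,0],0],[[-0.027,0.022,0],0],[[-0.027,0.022,0],0],[[-0.027,0.022,0],0],[[-0.027,0.022,0],0],[[-0.027,0.022,0],0],[[-0.027,0.022,0],0]]'
python3 - <<'E'
from h import *
go([.690,.0,.20],.10)
f=rect(cv2.imread("pics/top0.png")[:,:,::-1].copy(),.0415).astype(int)
b=(f[...,2]-f[...,0]); k=lambda n:cv2.getStructuringElement(cv2.MORPH_ELLIPSE,(n,n))
m=(b>22).astype(np.uint8)[220:340,320:600]
m2=cv2.morphologyEx(m,cv2.MORPH_CLOSE,k(33)); m3=cv2.morphologyEx(m2,cv2.MORPH_OPEN,k(17))
for q in(m,m2,m3): print([s.tolist() for s in cv2.connectedComponentsWithStats(q)[2]])
im=arm.snapshot("wrist"); cv2.imwrite("pics/w1.png",im[:,:,::-1])
E
```

```text
time_s: 0.9
ee_pos: [0.1916, 0.4886, 0.2309]
ee_rot: [0.0, 0.673, 0.74, -0.0]
contact_force: [0.2, -0.4, -0.3]
gripper_width: 0.0854
finger_force: 0.0
time_s: 2.9
ee_pos: [0.6846, -0.0052, 0.2308]
ee_rot: [-0.0, 0.671, 0.742, -0.0]
contact_force: [0.1, -0.8, 0.6]
gripper_width: 0.0853
finger_force: 0.0
turn 0.001 then shift x 0.0047 y 0.0059 z 0.0308 | q6 -0.28 th 0.101 w 0.0853
[[0, 0, 280, 120, 31436], [133, 26, 33, 22, 253], [228, 30, 32, 15, 237], [33, 32, 33, 23, 274], [122, 57, 35, 25, 398], [223, 62, 33, 20, 393], [23, 64, 36, 23, 431], [238, 111, 10, 9, 69], [44, 115, 11, 5, 46], [215, 115, 10, 5, 38], [145, 117, 9, 3, 21], [24, 119, 1, 1, 1], [27, 119, 3, 1, 3]]
[[0, 0, 280, 120, 31184], [133, 26, 33, 22, 269], [228, 30, 32, 16, 265], [33, 32, 33, 27, 312], [122, 57, 35, 25, 430], [59, 61, 1, 1, 1], [223, 61, 33, 23, 423], [23, 64, 36, 24, 459], [215, 111, 33, 9, 173], [36, 114, 19, 6, 59], [145, 117, 9, 3, 21], [24, 119, 1, 1, 1], [27, 119, 3, 1, 3]]
[[0, 0, 280, 120, 33600]]
```

View pics/w1.png

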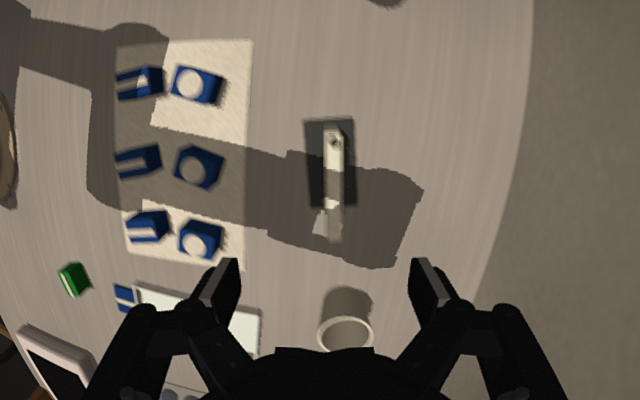

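The wrist view shows the panel's top strip from about (333,127) to (334,242), with the nub at (335,142) and the foot plate spanning about (303-356, 118-207).

```bash
cat >> h.py <<'E'
def wray(u,v,z):
    c=arm.get_calibration("wrist"); k=np.array(c["intrinsics"]); e=np.array(c["extrinsics"]); p=np.array([(u-k[0,2])/k[0,0],(v-k[1,2])/k[1,1]]); r=np.hypot(*p)
    d=np.array([p[0]/r*np.sin(r),-p[1]/r*np.sin(r),-np.cos(r)]); d=e[:3,:3].T@d; o=-e[:3,:3].T@e[:3,3]; return o+(z-o[2])/d[2]*d
E
python3 - <<'E'
from h import *
print("nub",wray(335,140,.126).round(4))
for p in((333,127),(334,242)): print("panel",wray(*p,.116).round(4))
for p in((303,119),(353,118),(356,207),(310,207)): print("foot",wray(*p,.01).round(4))
E
python3 - <<'E'
import sys; sys.path.insert(0,'.')
from h import *
im=cv2.imread("pics/w1.png"); cv2.imwrite("pics/w1c.png",cv2.resize(im[100:260,270:400],None,fx=3.7,fy=3.7,interpolation=cv2.INTER_CUBIC))
E
```

```text
nub [0.6903 0.0408 0.126 ]
panel [0.688  0.0502 0.116 ]
panel [ 0.7001 -0.0542  0.116 ]
foot [0.656  0.0467 0.01  ]
foot [0.7139 0.0537 0.01  ]
foot [ 0.731  -0.0555  0.01  ]
foot [ 0.6736 -0.0611  0.01  ]
```

View pics/w1c.png

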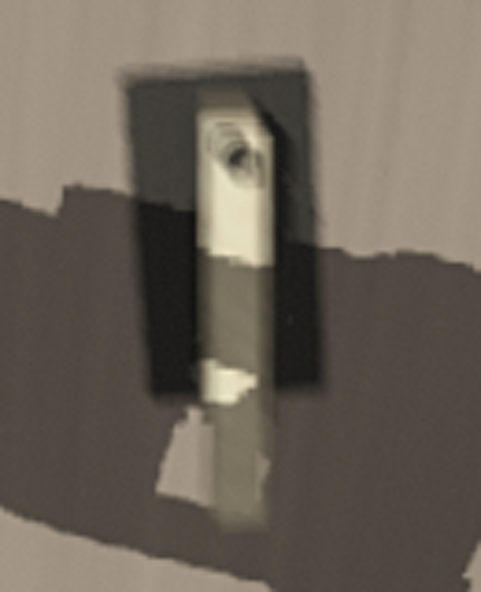

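```bash
python3 -m crank '[[[0.001,0.004,0.005],0],[[0.001,0.004,0.013],0],[[0,0,0.014],0],[[0,0,0.014],0],[[0,0,0.014],0],[[0,0,0.014],0],[[0,0,0.014],0],[[0,0,0.014],0],[[0,0,0.014],0],[[0,0,0.014],0],[[0,0,0],0],[[0,0,0],0]]' -1 40
python3 -m crank '[[[0,0,0],0],[[0,0,0],0],[[0,0,0],0],[[0,0,0],0],[[0,0,0],0],[[0,0,0],0],[[0,0,0],0],[[0,0,0],0],[[0,0,0],0],[[0,0,0],0],[[0,0,0],0],[[0,0,0],0]]' 1 40
python3 - <<'E'
from h import *
go([.693,-.002,.101],.10)
E
```

```text
time_s: 4.15
ee_pos: [0.6918, -0.0014, 0.1013]
ee_rot: [0.0, 0.671, 0.742, 0.0]
contact_force: [0.5, 0.6, 0.8]
gripper_width: 0.0854
finger_force: 0.0
time_s: 5.35
ee_pos: [0.6904, -0.0015, 0.1016]
ee_rot: [-0.001, 0.67, 0.742, -0.001]
contact_force: [-9.1, -0.2, 5.8]
gripper_width: 0.0129
finger_force: 41.3
turn 0.001 then shift x -0.0008 y 0.0025 z 0.0006 | q6 -0.27 th 0.101 w 0.0129
```

```bash
python3 -m crank '[[[0,-0.0015,0],0],[[0,0,0],0.07],[[0,0,0],0.14],[[0,0,0],0.14],[[0,0,0],0.14],[[0,0,0],0.14],[[0,0,0],0.14],[[0,0,0],0.14],[[0,0,0],0.14],[[0,0,0],0.14],[[0,0,0],0.14],[[0,0,0],0.14],[[0,0,0],0.14],[[0,0,0],0],[[0,0,0],0]]'
python3 -m crank '[[[0,0,0],0],[[0,0,0],0],[[0,0,0],0],[[0,0,0],0],[[0,0,0],0],[[0,0,0],0],[[0,0,0],0],[[0,0,0],0],[[0,0,-0.02],0],[[0,0,-0.03],0],[[0,0,-0.03],0],[[0,0,0],0]]' -1
python3 -m crank '[[[0,0,0],-0.15],[[0,0,0],-0.15],[[0,0,0],-0.15],[[0,0,0],-0.15],[[0,0,0],-0.15],[[0,0,0],-0.15],[[0,0,0],-0.15],[[0,0,0],-0.15],[[0,0,0],-0.15],[[0,0,0],-0.15],[[0,0,0],-0.15],[[0,0,0],-0.15],[[0,0,0],-0.15],[[0,0,0],-0.15],[[0,0,0],-0.15],[[0,0,0],-0.15],[[0,0,0],-0.15],[[0,0,0],-0.15],[[0,0,0],-0.15],[[0,0,0],-0.15]]'
python3 -m crank '[[[0,0,0],-0.1416],[[0,0,0],0],[[0,0,0],0]]'
python3 - <<'E'
from h import *
go([.692,-.002,.101])
im=arm.snapshot("wrist"); cv2.imwrite("pics/w2.png",im[:,:,::-1])
E
```

```text
time_s: 6.85
ee_pos: [0.6864, 0.0018, 0.1016]
ee_rot: [-0.003, 0.999, 0.032, -0.006]
contact_force: [-25.7, 11.6, 14.9]
gripper_width: 0.013
finger_force: 42.5
time_s: 8.05
ee_pos: [0.6917, -0.0017, 0.1863]
ee_rot: [0.001, 1.0, 0.031, 0.004]
contact_force: [-0.0, -0.5, 0.1]
gripper_width: 0.0855
finger_force: 0.0
time_s: 10.05
ee_pos: [0.69, -0.0014, 0.1805]
ee_rot: [-0.0, 0.037, 0.999, 0.0]
contact_force: [-0.2, 0.5, -0.2]
gripper_width: 0.0854
finger_force: 0.0
time_s: 10.35
ee_pos: [0.6901, -0.0015, 0.1809]
ee_rot: [-0.0, -0.029, 1.0, 0.0]
contact_force: [0.1, -0.2, 0.1]
gripper_width: 0.0855
finger_force: 0.0
turn 0.000 then shift x -0.0019 y -0.0006 z 0.0799 | q6 -1.80 th 1.629 w 0.0855
```

View pics/w2.png

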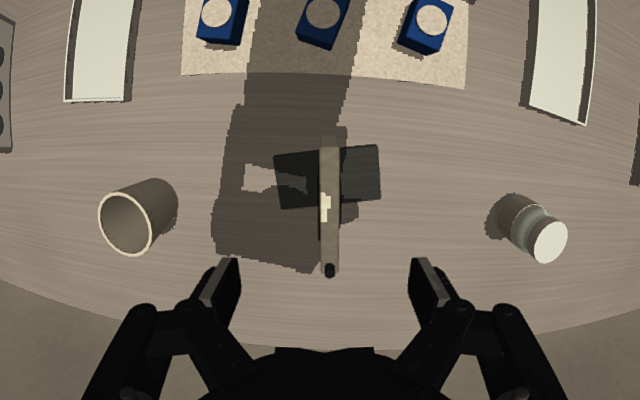

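The nub now points away from the robot at (330,268), and the panel runs from about (330,150) to (330,272). The forces suggest the pivot lies near (0.689, 0.002), so I'll check that against this picture.

```bash
python3 - <<'E'
from h import *
print("nub",wray(330,266,.126).round(4))
for p in((330,141),(330,274)): print("panel",wray(*p,.116).round(4))
for p in((274,156),(378,144),(382,199),(283,209)): print("foot",wray(*p,.01).round(4))
for p in((.6895,.002,.101),(.6895,.001,.101)): go(p)
E
```

```text
nub [0.7267 0.0059 0.126 ]
panel [6.361e-01 2.000e-04 1.160e-01]
panel [0.7402 0.007  0.116 ]
foot [ 0.6692 -0.054   0.01  ]
foot [0.6501 0.053  0.01  ]
foot [0.7096 0.0637 0.01  ]
foot [ 0.7275 -0.0433  0.01  ]
turn 0.000 then shift x 0.0004 y 0.0035 z 0.0800 | q6 -1.80 th 1.629 w 0.0855
turn 0.000 then shift x 0.0005 y 0.0025 z 0.0800 | q6 -1.80 th 1.629 w 0.0855
```

```bash
python3 -m crank '[[[0,0.0045,0],0],[[0,0,0.01],0],[[0,0,0.01],0],[[0,0,0.01],0],[[0,0,0.01],0],[[0,0,0.01],0],[[0,0,0.01],0],[[0,0,0.01],0],[[0,0,0.01],0],[[0,0,0],0]]' -1 40
python3 -m crank '[[[0,0,0],0],[[0,0,0],0],[[0,0,0],0],[[0,0,0],0],[[0,0,0],0],[[0,0,0],0],[[0,0,0],0],[[0,0,0],0],[[0,0,0],0],[[0,0,0],0]]' 1
python3 -m crank '[[[0,0,0],0.134],[[0,0,0],0.134],[[0,0,0],0.134],[[0,0,0],0.134],[[0,0,0],0.134],[[0,0,0],0.134],[[0,0,0],0.134],[[0,0,0],0.134],[[0,0,0],0.134],[[0,0,0],0.134],[[0,0,0],0.134],[[0,0,0],0],[[0,0,0],0]]'
python3 -m crank '[[[0,0,0],0],[[0,0,0],0],[[0,0,0],0],[[0,0,0],0],[[0,0,0],0],[[0,0,0],0],[[0,0,0],0],[[0,0,0],0],[[0,0,-0.02],0],[[0,0,-0.03],0],[[0,0,-0.03],0],[[0,0,0],0]]' -1
python3 - <<'E'
from h import *
go([.689,.003,.101],.165)
im=arm.snapshot("wrist"); cv2.imwrite("pics/w3.png",im[:,:,::-1])
E
```

```text
time_s: 11.4
ee_pos: [0.6892, 0.0031, 0.0994]
ee_rot: [-0.001, -0.031, 1.0, 0.0]
contact_force: [0.5, 0.2, -0.0]
gripper_width: 0.0853
finger_force: 0.0
time_s: 12.4
ee_pos: [0.69, 0.0024, 0.1017]
ee_rot: [0.0, -0.031, 1.0, -0.0]
contact_force: [0.1, -5.0, 3.9]
gripper_width: 0.0129
finger_force: 42.7
time_s: 13.7
ee_pos: [0.6899, 0.0021, 0.1017]
ee_rot: [0.0, 0.649, 0.761, -0.0]
contact_force: [-2.5, -4.5, 5.1]
gripper_width: 0.0129
finger_force: 42.8
time_s: 14.9
ee_pos: [0.6915, 0.0028, 0.1863]
ee_rot: [0.003, 0.649, 0.761, 0.002]
contact_force: [0.1, 1.0, 0.2]
gripper_width: 0.0854
finger_force: 0.0
turn -0.006 then shift x 0.0006 y -0.0024 z 0.0853 | q6 -0.32 th 0.159 w 0.0854
```

View pics/w3.png

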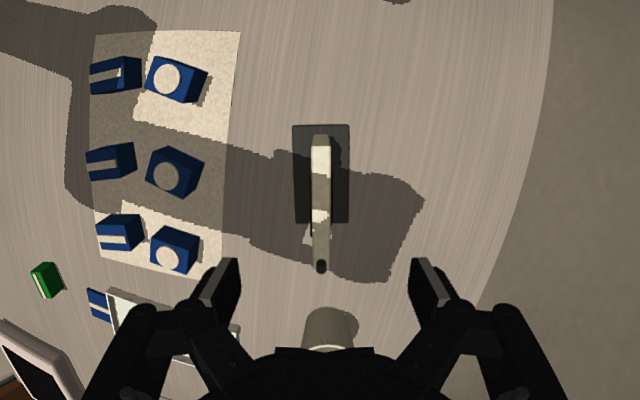

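The sign is square with its foot plate and the nub is at (320,266), on the -y end. So step 1 is done. Next I turn the tool for the boxes and hover over the mat for one wrist survey.

```bash
python3 -m crank '[[[0,0,-0.01],0],[[0,0,0],0.13],[[0,0,0],0.13],[[0,0,0],0.13],[[0,0,0],0.13],[[0,0,0],0.13],[[0,0,0],0.13],[[0,0,0],0.13],[[0,0,0],0.13],[[0,0,0],0.13],[[0,0,0],0.13],[[0,0,0],0.13],[[0,0,0],0.13]]'
python3 -m crank '[[[-0.023,-0.0036,-0.0164],0],[[-0.023,-0.0036,-0.0164],0],[[-0.023,-0.0036,-0.0164],0],[[-0.023,-0.0036,-0.0164],0],[[-0.023,-0.0036,-0.0164],0],[[-0.023,-0.0036,-0.0164],0],[[-0.023,-0.0036,-0.0164],0],[[-0.023,-0.0036,-0.0164],0],[[-0.023,-0.0036,-0.0164],0],[[-0.023,-0.0036,-0.0164],0],[[0,0,0],0],[[0,0,0],0]]'
cat >> h.py <<'E'
def wrect(im,z):
    c=arm.get_calibration("wrist"); k=np.array(c["intrinsics"]); e=np.array(c["extrinsics"])
    cc,rr=np.meshgrid(np.arange(900),np.arange(600)); P=np.stack([X1-rr/1000,Y1-cc/1000,np.full(cc.shape,z)],-1)@e[:3,:3].T+e[:3,3]
    x,y,w=P[...,0],-P[...,1],-P[...,2]; h=np.hypot(x,y)+1e-9; r=np.arctan2(h,w)
    return cv2.remap(im,(k[0,2]+k[0,0]*r*x/h).astype(np.float32),(k[1,2]+k[1,1]*r*y/h).astype(np.float32),cv2.INTER_CUBIC)
def boxes(f,show=True,z=.0415):
    "f: rectified map"
    f=f.astype(int); k=lambda n:cv2.getStructuringElement(cv2.MORPH_ELLIPSE,(n,n)); out=[]
    blue=(f[...,2]>1.5*f[...,0]+8).astype(np.uint8); blue=cv2.morphologyEx(blue,cv2.MORPH_OPEN,k(3)); blue[:,860:]=0
    n,L=cv2.connectedComponents(cv2.dilate(blue,k(17)))
    for i in range(1,n):
        p=np.argwhere((L==i)&(blue>0))[:,::-1].astype(np.int32)
        if len(p)<250: continue
        H=np.zeros(blue.shape,np.uint8); cv2.fillConvexPoly(H,cv2.convexHull(p),1); xy,a,l,s,_=mm(H)[0]
        if l>110 : continue
        M=cv2.erode(H,k(3))>0; T=M&(f[...,2]<1.5*f[...,0]-5)&(f[...,0]>60)
        q,Lt,St,ct=cv2.connectedComponentsWithStats(T.astype(np.uint8))
        if q<2: print("?",xy.round(3),l,s); continue
        j=1+St[1:,4].argmax(); t=mm(Lt==j)
        if not t: print("?",xy.round(3),l,s); continue
        txy,ta,tl,ts,_=t[0]; kind="bar" if tl>1.8*ts else "round"
        out.append((kind,txy,ta if kind=="bar" else a))
        if show: print(kind,"tag",txy.round(4),"%.0fx%.0f yaw %.2f | hull"%(tl,ts,ta),xy.round(4),"%.0fx%.0f yaw %.2f"%(l,s,a))
    return out
E
python3 - <<'E'
from h import *
o,th=state(); print(o["ee_pos"],th,o["joint_positions"][5])
im=arm.snapshot("wrist"); cv2.imwrite("pics/w4.png",im[:,:,::-1]); f=wrect(im,.043); boxes(f)
cv2.imwrite("pics/w4r.png",cv2.resize(f[100:560,100:800],None,fx=1.14,fy=1.14)[:,:,::-1])
E
```

```text
time_s: 16.25
ee_pos: [0.6896, 0.003, 0.1905]
ee_rot: [-0.0, 0.997, 0.082, -0.001]
contact_force: [-0.2, -0.5, 0.4]
gripper_width: 0.0855
finger_force: 0.0
time_s: 17.45
ee_pos: [0.4571, -0.0003, 0.3551]
ee_rot: [-0.0, 0.996, 0.084, -0.0]
contact_force: [0.7, -0.1, -0.3]
gripper_width: 0.0852
finger_force: 0.0
[ 4.57116610e-01 -3.05156298e-04  3.55060571e-01] -1.4016237860263332 1.1436747962126323
round tag [ 0.5269 -0.0108] 30x29 yaw 1.25 | hull [ 0.5271 -0.0106] 51x35 yaw -0.32
round tag [ 0.5245 -0.11  ] 30x29 yaw -1.57 | hull [ 0.5256 -0.1053] 50x42 yaw -0.14
round tag [0.521  0.0895] 31x30 yaw -1.57 | hull [0.5214 0.0867] 52x38 yaw -0.28
bar tag [ 0.4429 -0.1022] 48x10 yaw 0.19 | hull [ 0.4455 -0.0984] 56x40 yaw 0.17
bar tag [0.4389 0.0918] 48x11 yaw 0.17 | hull [0.4413 0.0889] 54x39 yaw 0.17
bar tag [ 0.4363 -0.0096] 47x9 yaw 0.20 | hull [ 0.439  -0.0092] 56x34 yaw 0.21
bar tag [ 0.3711 -0.2491] 44x11 yaw -0.07 | hull [ 0.3714 -0.2467] 57x46 yaw 1.50
round tag [0.3572 0.2773] 30x29 yaw -0.79 | hull [0.3562 0.275 ] 58x45 yaw 1.49
```

View pics/w4r.png

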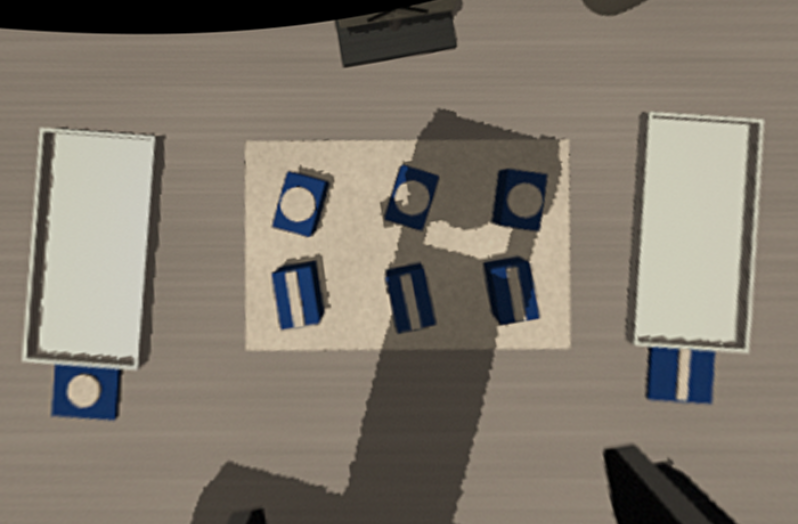

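The rectified wrist view shows the three round-tag boxes at map pixels (298,203), (411,197) and (524,200). The bar-tag boxes are at (298,300), (410,299) and (514,292). Both trays and their labels are visible, and the sign's cross faces the robot. Next I refine the tray poses from the same picture and start on the first box.

```bash
python3 - <<'E'
from h import *
im=cv2.imread("pics/w4.png")[:,:,::-1].copy()
boxes(wrect(im,.009))
f=wrect(im,.003).astype(int).min(2)
for c0,c1 in((100,260),(630,790)):
    m=np.zeros(f.shape,np.uint8); m[190:450,c0:c1]=f[190:450,c0:c1]>150
    for xy,a,l,s,M in mm(cv2.morphologyEx(m,cv2.MORPH_OPEN,np.ones((15,15)))): print("tray floor",xy.round(4),round(a,3),l.round(),s.round())
# far-to-near slots; grasp first bar box
go([.4429,-.1035,.12],.19+np.pi/2)
E
```

```text
round tag [ 0.5261 -0.0127] 32x32 yaw 1.25 | hull [ 0.5264 -0.0125] 54x38 yaw -0.32
round tag [ 0.5235 -0.119 ] 32x31 yaw -1.57 | hull [ 0.5245 -0.114 ] 54x45 yaw -0.14
round tag [0.5195 0.0945] 33x33 yaw 0.00 | hull [0.52   0.0921] 55x41 yaw -0.28
bar tag [ 0.4355 -0.1111] 51x11 yaw 0.19 | hull [ 0.4385 -0.1068] 61x42 yaw 0.18
bar tag [0.4313 0.0976] 52x12 yaw 0.17 | hull [0.434  0.0945] 58x42 yaw 0.17
bar tag [ 0.4285 -0.0114] 51x10 yaw 0.20 | hull [ 0.4315 -0.0109] 60x37 yaw 0.21
bar tag [ 0.3584 -0.2689] 47x12 yaw -0.06 | hull [ 0.3586 -0.2661] 61x50 yaw 1.50
round tag [0.3442 0.2968] 32x31 yaw -0.79 | hull [0.3425 0.2945] 61x48 yaw 1.50
tray floor [0.4806 0.2878] -0.075 208.0 95.0
tray floor [ 0.4952 -0.2801] -0.065 207.0 95.0
turn -0.021 then shift x -0.0336 y 0.0986 z 0.2345 | q6 1.14 th -1.401 w 0.0855
```

```bash
python3 -m crank '[[[0,0,0],-0.021],[[-0.0042,0.0123,0.0293],0],[[-0.0042,0.0123,0.0293],0],[[-0.0042,0.0123,0.0293],0],[[-0.0042,0.0123,0.0293],0],[[-0.0042,0.0123,0.0293],0],[[-0.0042,0.0123,0.0293],0],[[-0.0042,0.0123,0.0293],0],[[-0.0042,0.0123,0.0293],0],[[0,0,0.0138],0],[[0,0,0.0138],0],[[0,0,0.0138],0],[[0,0,0.0138],0],[[0,0,0.0138],0],[[0,0,0.0138],0],[[0,0,0.0138],0],[[0,0,0.0138],0],[[0,0,0],0],[[0,0,0],0]]' -1 40
python3 -m crank '[[[0,0,0],0],[[0,0,0],0],[[0,0,0],0],[[0,0,0],0],[[0,0,0],0],[[0,0,0],0],[[0,0,0],0],[[0,0,0],0]]' 1 50
python3 -m crank '[[[0,0,-0.01],0],[[0,0,-0.02],0],[[0,0,-0.03],0],[[0,0,-0.03],0],[[0,0,0],0],[[0,0,0],0]]'
python3 - <<'E'
from h import *
go([.559,-.2825,.10],-.07+np.pi/2)
E
```

```text
time_s: 19.4
ee_pos: [0.4428, -0.1032, 0.0102]
ee_rot: [-0.0, 0.995, 0.095, -0.0]
contact_force: [0.4, -0.6, 0.1]
gripper_width: 0.0855
finger_force: 0.0
time_s: 20.2
ee_pos: [0.4431, -0.1034, 0.011]
ee_rot: [0.0, 0.995, 0.095, 0.0]
contact_force: [-0.2, 0.0, 6.3]
gripper_width: 0.035
finger_force: 50.3
time_s: 20.8
ee_pos: [0.4427, -0.1032, 0.1009]
ee_rot: [0.0, 0.995, 0.095, 0.0]
contact_force: [-1.0, 0.7, -0.7]
gripper_width: 0.0353
finger_force: 49.7
turn 0.261 then shift x 0.1285 y 0.1707 z 0.0009 | q6 0.89 th -1.380 w 0.0353
```

```bash
cat > chk.py <<'E'
import sys
from workcell import arm
w=arm.get_obs()["gripper_width"]; ok=.030<w<.045; print("HOLD" if ok else "LOST",round(w,4)); sys.exit(0 if ok else 1)
E
cat >> h.py <<'E'
def plan(box,yaw,slot,p=None,th=None):
    "from the present pose: turn, shift to over the box (z .10); then turn, shift to over the slot"
    o,t=state(); p=o["ee_pos"]; 
    for q,a in((box,yaw+np.pi/2),(slot,-.07+np.pi/2)):
        tu=-((a-t+np.pi/2)%np.pi-np.pi/2); t=t-tu; d=np.append(np.array(q),.10)-p; p=np.append(np.array(q),.10)
        print("turn %.3f shift x %.4f y %.4f z %.4f"%(tu,d[:2]@[-np.sin(t),np.cos(t)],d[:2]@[np.cos(t),np.sin(t)],-d[2]))
def top(): return boxes(rect(arm.snapshot("top"),.0425))
E
python3 -m crank '[[[0,0,0],0.1305],[[0,0,0],0.1305],[[0.0161,0.0213,0],0],[[0.0161,0.0213,0],0],[[0.0161,0.0213,0],0],[[0.0161,0.0213,0],0],[[0.0161,0.0213,0],0],[[0.0161,0.0213,0],0],[[0.0161,0.0213,0],0],[[0.0161,0.0213,0],0],[[0,0,0],0],[[0,0,0],0]]' && python3 chk.py && python3 -m crank '[[[0,0,0.0124],0],[[0,0,0.0124],0],[[0,0,0.0124],0],[[0,0,0.0124],0],[[0,0,0.0124],0],[[0,0,0.0124],0],[[0,0,0.0124],0],[[0,0,0],0],[[0,0,0],0],[[0,0,0],0]]' && python3 chk.py && python3 -m crank '[[[0,0,0],0],[[0,0,0],0],[[0,0,0],0],[[0,0,0],0],[[0,0,-0.01],0],[[0,0,-0.03],0],[[0,0,-0.03],0],[[0,0,-0.03],0],[[0,0,0],0],[[0,0,0],0]]' -0.27
python3 - <<'E'
from h import *
b=top(); 
plan((.4363,-.011),.20,(.494,-.278))
E
```

```text
time_s: 22.0
ee_pos: [0.5585, -0.2819, 0.0988]
ee_rot: [-0.001, 0.999, -0.035, -0.001]
contact_force: [-0.6, 0.6, -0.5]
gripper_width: 0.0351
finger_force: 49.8
HOLD 0.0351
time_s: 23.0
ee_pos: [0.5592, -0.2823, 0.0133]
ee_rot: [-0.0, 0.999, -0.035, -0.0]
contact_force: [-0.5, -0.6, -1.2]
gripper_width: 0.0352
finger_force: 51.3
HOLD 0.0352
time_s: 24.0
ee_pos: [0.5593, -0.2824, 0.1144]
ee_rot: [0.0, 0.999, -0.035, 0.0]
contact_force: [0.5, -1.1, -0.5]
gripper_width: 0.0545
finger_force: 0.0
? [ 0.509 -0.009] 30.316938 13.58198
? [ 0.506 -0.109] 30.636602 13.767871
round tag [0.346 0.285] 34x32 yaw -1.57 | hull [0.3454 0.2843] 56x48 yaw 1.50
turn -0.271 shift x -0.0663 y -0.2901 z 0.0133
turn 0.270 shift x 0.0762 y 0.2623 z -0.0000
```

```bash
cat >> h.py <<'E'
def top(im=None):
    "bar/round boxes seen by the overhead camera (blurred picture): grouping by dilation, tag = brightest part"
    f=rect(arm.snapshot("top") if im is None else im,.0425).astype(int); k=lambda n:cv2.getStructuringElement(cv2.MORPH_ELLIPSE,(n,n))
    blue=(f[...,2]-f[...,0]>20).astype(np.uint8); blue[:,860:]=0; n,L=cv2.connectedComponents(cv2.dilate(blue,k(19)))
    for i in range(1,n):
        p=np.argwhere((L==i)&(blue>0))[:,::-1].astype(np.int32)
        if len(p)<200: continue
        H=np.zeros(blue.shape,np.uint8); cv2.fillConvexPoly(H,cv2.convexHull(p),1); xy,a,l,s,_=mm(H)[0]; v=f[...,0]; M=H>0
        T=M&(v>(v[M].min()+v[M].max())/2); c=np.argwhere(T).mean(0); print("x,y",xy.round(3),"tag",(X1-c[0]/1000).round(3),(Y1-c[1]/1000).round(3),"%.0fx%.0f yaw %.2f"%(l,s,a))
E
python3 - <<'E'
from h import *
top(cv2.imread("pics/top0.png")[:,:,::-1].copy()); print("now"); top()
E
```

```text
x,y [ 0.526 -0.013] tag 0.529 -0.013 51x34 yaw -0.30
x,y [ 0.524 -0.111] tag 0.527 -0.112 51x34 yaw -0.12
x,y [0.521 0.086] tag 0.524 0.087 52x35 yaw -0.28
x,y [ 0.442 -0.103] tag 0.444 -0.104 50x35 yaw 0.17
x,y [0.439 0.088] tag 0.44 0.09 51x35 yaw 0.14
x,y [ 0.436 -0.012] tag 0.438 -0.012 50x34 yaw 0.21
x,y [ 0.359 -0.262] tag 0.36 -0.263 57x51 yaw 1.49
x,y [0.346 0.284] tag 0.347 0.285 59x52 yaw 1.50
now
x,y [ 0.526 -0.014] tag 0.529 -0.013 52x34 yaw -0.29
x,y [ 0.524 -0.111] tag 0.527 -0.112 52x34 yaw -0.14
x,y [0.346 0.284] tag 0.347 0.285 59x53 yaw 1.50
x,y [ 0.35  -0.281] tag 0.348 -0.285 34x18 yaw -0.08
```

```bash
python3 -m crank '[[[0,0,-0.02],0],[[0,0,-0.025],0],[[0,0,0],-0.135],[[0,0,0],-0.136],[[-0.0066,-0.029,0],0],[[-0.0066,-0.029,0],0],[[-0.0066,-0.029,0],0],[[-0.0066,-0.029,0],0],[[-0.0066,-0.029,0],0],[[-0.0066,-0.029,0],0],[[-0.0066,-0.029,0],0],[[-0.0066,-0.029,0],0],[[-0.0066,-0.029,0],0],[[-0.0066,-0.029,0],0],[[0,0,0],0],[[0,0,0],0]]' -1
python3 - <<'E'
from h import *
boxes(wrect(arm.snapshot("wrist"),.043)); plan((.4363,-.011),.20,(.494,-.278))
E
```

```text
time_s: 25.7
ee_pos: [0.4367, -0.0112, 0.1583]
ee_rot: [-0.0, 0.995, 0.1, -0.0]
contact_force: [0.7, -0.7, 0.0]
gripper_width: 0.0856
finger_force: 0.0
bar tag [ 0.5589 -0.2868] 49x13 yaw -0.08 | hull [ 0.558  -0.2665] 71x52 yaw -1.57
round tag [ 0.528 -0.012] 30x30 yaw 0.79 | hull [ 0.5278 -0.0119] 51x35 yaw -0.30
round tag [ 0.526 -0.111] 30x30 yaw 0.00 | hull [ 0.5263 -0.1041] 51x46 yaw -0.14
round tag [0.522  0.0885] 31x30 yaw -1.57 | hull [0.5213 0.0834] 51x43 yaw -0.27
bar tag [0.4394 0.0913] 48x11 yaw 0.17 | hull [0.443  0.0856] 55x45 yaw 0.17
bar tag [ 0.4371 -0.0108] 47x9 yaw 0.21 | hull [ 0.4409 -0.0099] 57x35 yaw 0.21
bar tag [ 0.3768 -0.2385] 41x11 yaw -0.07 | hull [ 0.3771 -0.2345] 56x43 yaw 1.49
round tag [0.365 0.263] 28x28 yaw 0.00 | hull [0.3631 0.2595] 56x41 yaw 1.50
turn 0.000 shift x -0.0006 y -0.0008 z 0.0584
turn 0.270 shift x 0.0762 y 0.2623 z -0.0000
```

```bash
python3 -m crank '[[[0,0,0.0148],0],[[0,0,0.0148],0],[[0,0,0.0148],0],[[0,0,0.0148],0],[[0,0,0.0148],0],[[0,0,0.0148],0],[[0,0,0.0148],0],[[0,0,0.0148],0],[[0,0,0.0148],0],[[0,0,0.0148],0],[[0,0,0],0],[[0,0,0],0]]' -1 50
python3 -m crank '[[[0,0,0],0],[[0,0,0],0],[[0,0,0],0],[[0,0,0],0],[[0,0,0],0],[[0,0,0],0],[[0,0,0],0],[[0,0,-0.01],0],[[0,0,-0.02],0],[[0,0,-0.03],0],[[0,0,-0.03],0],[[0,0,0],0],[[0,0,0],0]]' 1 && python3 chk.py && python3 -m crank '[[[0,0,0],0.135],[[0,0,0],0.135],[[0.0076,0.0262,0],0],[[0.0076,0.0262,0],0],[[0.0076,0.0262,0],0],[[0.0076,0.0262,0],0],[[0.0076,0.0262,0],0],[[0.0076,0.0262,0],0],[[0.0076,0.0262,0],0],[[0.0076,0.0262,0],0],[[0.0076,0.0262,0],0],[[0.0076,0.0262,0],0],[[0,0,0],0],[[0,0,0],0]]' && python3 chk.py && python3 -m crank '[[[0,0,0.0124],0],[[0,0,0.0124],0],[[0,0,0.0124],0],[[0,0,0.0124],0],[[0,0,0.0124],0],[[0,0,0.0124],0],[[0,0,0.0124],0],[[0,0,0],0],[[0,0,0],0],[[0,0,0],0]]' && python3 chk.py && python3 -m crank '[[[0,0,0],0],[[0,0,0],0],[[0,0,0],0],[[0,0,0],0],[[0,0,-0.01],0],[[0,0,-0.03],0],[[0,0,-0.05],0],[[0,0,-0.05],0],[[0,0,0],0],[[0,0,0],0]]' -0.27
python3 - <<'E'
from h import *
plan((.439,.0905),.17,(.429,-.2735))
E
```

```text
time_s: 26.95
ee_pos: [0.4371, -0.0119, 0.0107]
ee_rot: [-0.0, 0.995, 0.1, -0.0]
contact_force: [0.1, -0.5, 0.4]
gripper_width: 0.0857
finger_force: 0.0
time_s: 28.25
ee_pos: [0.4368, -0.0112, 0.101]
ee_rot: [0.0, 0.995, 0.1, 0.0]
contact_force: [-0.7, -0.7, -0.6]
gripper_width: 0.0354
finger_force: 50.0
HOLD 0.0354
time_s: 29.65
ee_pos: [0.4937, -0.2774, 0.0992]
ee_rot: [-0.001, 0.999, -0.035, -0.001]
contact_force: [-0.1, 0.7, -1.1]
gripper_width: 0.0355
finger_force: 50.2
HOLD 0.0355
time_s: 30.65
ee_pos: [0.4943, -0.2779, 0.0135]
ee_rot: [-0.0, 0.999, -0.035, -0.0]
contact_force: [-0.0, 0.3, 0.5]
gripper_width: 0.0353
finger_force: 52.5
HOLD 0.0353
time_s: 31.65
ee_pos: [0.4947, -0.2781, 0.1553]
ee_rot: [0.001, 0.999, -0.035, 0.001]
contact_force: [-0.3, 0.7, -0.3]
gripper_width: 0.0541
finger_force: 0.0
turn -0.240 shift x 0.0075 y -0.3727 z 0.0553
turn 0.240 shift x 0.0155 y 0.3638 z -0.0000
```

```bash
python3 -m crank '[[[0,0,0],-0.12],[[0,0,0],-0.12],[[0.0006,-0.0311,0],0],[[0.0006,-0.0311,0],0],[[0.0006,-0.0311,0],0],[[0.0006,-0.0311,0],0],[[0.0006,-0.0311,0],0],[[0.0006,-0.0311,0],0],[[0.0006,-0.0311,0],0],[[0.0006,-0.0311,0],0],[[0.0006,-0.0311,0],0],[[0.0006,-0.0311,0],0],[[0.0006,-0.0311,0],0],[[0.0006,-0.0311,0],0],[[0,0,0],0],[[0,0,0],0]]' -1
python3 - <<'E'
from h import *
boxes(wrect(arm.snapshot("wrist"),.043)); plan((.439,.0905),.17,(.429,-.2735))
E
```

```text
time_s: 33.25
ee_pos: [0.4377, 0.0913, 0.1531]
ee_rot: [-0.0, 0.996, 0.086, -0.001]
contact_force: [0.8, -0.6, 0.7]
gripper_width: 0.0853
finger_force: 0.0
round tag [ 0.528 -0.013] 30x30 yaw 0.00 | hull [ 0.5284 -0.0053] 53x46 yaw -0.32
round tag [ 0.5257 -0.1109] 31x30 yaw -0.14 | hull [ 0.5264 -0.0973] 59x52 yaw 1.43
round tag [0.5225 0.0875] 29x29 yaw 0.00 | hull [0.5223 0.0881] 51x35 yaw -0.27
bar tag [0.4395 0.0907] 48x9 yaw 0.17 | hull [0.4434 0.0914] 58x35 yaw 0.17
bar tag [ 0.3773 -0.2267] 41x12 yaw -0.05 | hull [ 0.3776 -0.2211] 57x43 yaw 1.50
round tag [0.3655 0.274 ] 28x27 yaw -1.57 | hull [0.3636 0.2718] 55x41 yaw 1.50
turn 0.001 shift x 0.0010 y 0.0004 z 0.0532
turn 0.240 shift x 0.0155 y 0.3638 z -0.0000
```

```bash
python3 -m crank '[[[0.0015,0,0.0143],0],[[0,0,0.0143],0],[[0,0,0.0143],0],[[0,0,0.0143],0],[[0,0,0.0143],0],[[0,0,0.0143],0],[[0,0,0.0143],0],[[0,0,0.0143],0],[[0,0,0.0143],0],[[0,0,0.0143],0],[[0,0,0],0],[[0,0,0],0]]' -1 50
python3 -m crank '[[[0,0,0],0],[[0,0,0],0],[[0,0,0],0],[[0,0,0],0],[[0,0,0],0],[[0,0,0],0],[[0,0,0],0],[[0,0,-0.01],0],[[0,0,-0.02],0],[[0,0,-0.03],0],[[0,0,-0.03],0],[[0,0,0],0],[[0,0,0],0]]' 1 && python3 chk.py && python3 -m crank '[[[0,0,0],0.12],[[0,0,0],0.12],[[0.0013,0.0303,0],0],[[0.0013,0.0303,0],0],[[0.0013,0.0303,0],0],[[0.0013,0.0303,0],0],[[0.0013,0.0303,0],0],[[0.0013,0.0303,0],0],[[0.0013,0.0303,0],0],[[0.0013,0.0303,0],0],[[0.0013,0.0303,0],0],[[0.0013,0.0303,0],0],[[0.0013,0.0303,0],0],[[0.0013,0.0303,0],0],[[0,0,0],0],[[0,0,0],0]]' && python3 chk.py && python3 -m crank '[[[0,0,0.0124],0],[[0,0,0.0124],0],[[0,0,0.0124],0],[[0,0,0.0124],0],[[0,0,0.0124],0],[[0,0,0.0124],0],[[0,0,0.0124],0],[[0,0,0],0],[[0,0,0],0],[[0,0,0],0]]' && python3 chk.py && python3 -m crank '[[[0,0,0],0],[[0,0,0],0],[[0,0,0],0],[[0,0,0],0],[[0,0,-0.01],0],[[0,0,-0.03],0],[[0,0,-0.05],0],[[0,0,-0.05],0],[[0,0,0],0],[[0,0,0],0]]' -0.27
python3 - <<'E'
from h import *
plan((.528,-.0125),-.31,(.545,.2815)); top()
E
```

```text
time_s: 34.5
ee_pos: [0.4398, 0.0907, 0.0109]
ee_rot: [-0.0, 0.996, 0.085, -0.0]
contact_force: [0.1, 0.5, 0.1]
gripper_width: 0.0853
finger_force: 0.0
time_s: 35.8
ee_pos: [0.4396, 0.0914, 0.1012]
ee_rot: [0.0, 0.996, 0.085, 0.0]
contact_force: [-0.4, 0.2, -1.3]
gripper_width: 0.0354
finger_force: 49.9
HOLD 0.0354
time_s: 37.4
ee_pos: [0.4293, -0.272, 0.0997]
ee_rot: [-0.001, 0.999, -0.035, -0.001]
contact_force: [-0.0, 0.5, -2.0]
gripper_width: 0.0352
finger_force: 50.2
HOLD 0.0352
time_s: 38.4
ee_pos: [0.4299, -0.2724, 0.0138]
ee_rot: [-0.0, 0.999, -0.035, -0.0]
contact_force: [-0.1, 0.5, 0.5]
gripper_width: 0.035
finger_force: 52.9
HOLD 0.035
time_s: 39.4
ee_pos: [0.4302, -0.2726, 0.1555]
ee_rot: [0.001, 0.999, -0.035, 0.001]
contact_force: [-0.3, 0.2, -0.1]
gripper_width: 0.0542
finger_force: 0.0
turn 0.240 shift x 0.0138 y -0.2776 z 0.0555
turn -0.240 shift x -0.0036 y -0.2945 z -0.0000
x,y [ 0.544 -0.28 ] tag 0.563 -0.284 80x36 yaw -0.08
x,y [ 0.526 -0.013] tag 0.529 -0.013 52x34 yaw -0.30
x,y [ 0.524 -0.111] tag 0.527 -0.112 51x34 yaw -0.14
x,y [0.521 0.086] tag 0.524 0.087 51x35 yaw -0.28
x,y [0.346 0.284] tag 0.347 0.285 59x53 yaw 1.49
```

```bash
python3 -m crank '[[[0,0,0],0.12],[[0,0,0],0.12],[[0.0014,-0.0278,0],0],[[0.0014,-0.0278,0],0],[[0.0014,-0.0278,0],0],[[0.0014,-0.0278,0],0],[[0.0014,-0.0278,0],0],[[0.0014,-0.0278,0],0],[[0.0014,-0.0278,0],0],[[0.0014,-0.0278,0],0],[[0.0014,-0.0278,0],0],[[0.0014,-0.0278,0],0],[[0,0,0],0],[[0,0,0],0]]' -1
python3 - <<'E'
from h import *
boxes(wrect(arm.snapshot("wrist"),.043)); plan((.528,-.0125),-.31,(.545,.2815))
E
```

```text
time_s: 40.85
ee_pos: [0.5275, -0.0117, 0.153]
ee_rot: [0.0, 0.988, -0.154, -0.001]
contact_force: [-0.6, 1.1, -0.1]
gripper_width: 0.0852
finger_force: 0.0
round tag [ 0.527 -0.012] 30x30 yaw 0.79 | hull [ 0.5316 -0.0134] 58x35 yaw -0.30
round tag [ 0.525 -0.112] 30x30 yaw 0.00 | hull [ 0.5293 -0.1068] 56x43 yaw -0.14
round tag [0.5212 0.0884] 31x30 yaw -0.28 | hull [0.5266 0.0807] 62x44 yaw -0.28
? [0.365 0.248] 43.0 24.0
turn 0.000 shift x 0.0006 y 0.0000 z 0.0532
turn -0.240 shift x -0.0036 y -0.2945 z -0.0000
```

```bash
python3 -m crank '[[[0,0,0.0143],0],[[0,0,0.0143],0],[[0,0,0.0143],0],[[0,0,0.0143],0],[[0,0,0.0143],0],[[0,0,0.0143],0],[[0,0,0.0143],0],[[0,0,0.0143],0],[[0,0,0.0143],0],[[0,0,0.0143],0],[[0,0,0],0],[[0,0,0],0]]' -1 50
python3 -m crank '[[[0,0,0],0],[[0,0,0],0],[[0,0,0],0],[[0,0,0],0],[[0,0,0],0],[[0,0,0],0],[[0,0,0],0],[[0,0,-0.01],0],[[0,0,-0.02],0],[[0,0,-0.03],0],[[0,0,-0.03],0],[[0,0,0],0],[[0,0,0],0]]' 1 && python3 chk.py && python3 -m crank '[[[0,0,0],-0.12],[[0,0,0],-0.12],[[-0.0004,-0.0295,0],0],[[-0.0004,-0.0295,0],0],[[-0.0004,-0.0295,0],0],[[-0.0004,-0.0295,0],0],[[-0.0004,-0.0295,0],0],[[-0.0004,-0.0295,0],0],[[-0.0004,-0.0295,0],0],[[-0.0004,-0.0295,0],0],[[-0.0004,-0.0295,0],0],[[-0.0004,-0.0295,0],0],[[0,0,0],0],[[0,0,0],0]]' && python3 chk.py && python3 -m crank '[[[0,0,0.0124],0],[[0,0,0.0124],0],[[0,0,0.0124],0],[[0,0,0.0124],0],[[0,0,0.0124],0],[[0,0,0.0124],0],[[0,0,0.0124],0],[[0,0,0],0],[[0,0,0],0],[[0,0,0],0]]' && python3 chk.py && python3 -m crank '[[[0,0,0],0],[[0,0,0],0],[[0,0,0],0],[[0,0,0],0],[[0,0,-0.01],0],[[0,0,-0.03],0],[[0,0,-0.05],0],[[0,0,-0.05],0],[[0,0,0],0],[[0,0,0],0]]' -0.27
python3 - <<'E'
from h import *
plan((.5255,-.111),-.14,(.480,.286)); top()
E
```

```text
time_s: 42.1
ee_pos: [0.5278, -0.0126, 0.0112]
ee_rot: [0.0, 0.988, -0.155, -0.0]
contact_force: [0.8, -0.4, 0.6]
gripper_width: 0.0859
finger_force: 0.0
time_s: 43.4
ee_pos: [0.5279, -0.0119, 0.1013]
ee_rot: [0.0, 0.988, -0.154, 0.0]
contact_force: [-0.8, -0.1, -0.9]
gripper_width: 0.0353
finger_force: 50.2
HOLD 0.0353
time_s: 44.8
ee_pos: [0.5437, 0.2827, 0.0995]
ee_rot: [0.001, 0.999, -0.034, -0.001]
contact_force: [-1.0, -0.1, -0.6]
gripper_width: 0.0351
finger_force: 50.3
HOLD 0.0351
time_s: 45.8
ee_pos: [0.5445, 0.2826, 0.0139]
ee_rot: [0.0, 0.999, -0.035, -0.0]
contact_force: [0.3, 0.1, -0.6]
gripper_width: 0.0352
finger_force: 52.5
HOLD 0.0352
time_s: 46.8
ee_pos: [0.5448, 0.2828, 0.1558]
ee_rot: [-0.0, 0.999, -0.035, 0.001]
contact_force: [-0.3, 0.4, -0.9]
gripper_width: 0.0545
finger_force: 0.0
turn 0.070 shift x 0.0358 y 0.3926 z 0.0558
turn -0.070 shift x -0.0732 y -0.3928 z -0.0000
x,y [ 0.494 -0.277] tag 0.492 -0.279 182x38 yaw -0.08
x,y [0.542 0.272] tag 0.542 0.279 53x26 yaw -0.32
x,y [ 0.524 -0.111] tag 0.527 -0.112 52x34 yaw -0.12
x,y [0.521 0.086] tag 0.524 0.087 52x36 yaw -0.27
x,y [ 0.359 -0.262] tag 0.36 -0.263 58x52 yaw 1.50
x,y [0.345 0.272] tag 0.348 0.279 52x35 yaw 0.00
```

```bash
python3 -m crank '[[[0,0,0],0.07],[[0.0028,0.0302,0],0],[[0.0028,0.0302,0],0],[[0.0028,0.0302,0],0],[[0.0028,0.0302,0],0],[[0.0028,0.0302,0],0],[[0.0028,0.0302,0],0],[[0.0028,0.0302,0],0],[[0.0028,0.0302,0],0],[[0.0028,0.0302,0],0],[[0.0028,0.0302,0],0],[[0.0028,0.0302,0],0],[[0.0028,0.0302,0],0],[[0.0028,0.0302,0],0],[[0,0,0],0],[[0,0,0],0]]' -1
python3 - <<'E'
from h import *
boxes(wrect(arm.snapshot("wrist"),.043)); plan((.5255,-.1115),-.14,(.480,.286))
E
```

```text
time_s: 48.45
ee_pos: [0.5254, -0.1111, 0.1531]
ee_rot: [-0.001, 0.998, -0.07, -0.001]
contact_force: [-1.0, 0.8, -0.5]
gripper_width: 0.0856
finger_force: 0.0
round tag [0.5415 0.2895] 31x29 yaw 0.00 | hull [0.545 0.262] 86x56 yaw -1.57
round tag [ 0.525  -0.1095] 30x29 yaw 0.00 | hull [ 0.5298 -0.1103] 58x35 yaw -0.14
round tag [0.5208 0.0902] 32x30 yaw -0.27 | hull [0.5265 0.0763] 65x55 yaw -0.28
round tag [0.374  0.2495] 30x28 yaw -0.79 | hull [0.3707 0.2443] 57x37 yaw 1.49
turn 0.000 shift x 0.0001 y 0.0010 z 0.0534
turn -0.070 shift x -0.0732 y -0.3933 z -0.0000
```

```bash
python3 -m crank '[[[0,0,0.0143],0],[[0,0,0.0143],0],[[0,0,0.0143],0],[[0,0,0.0143],0],[[0,0,0.0143],0],[[0,0,0.0143],0],[[0,0,0.0143],0],[[0,0,0.0143],0],[[0,0,0.0143],0],[[0,0,0.0143],0],[[0,0,0],0],[[0,0,0],0]]' -1 50
python3 -m crank '[[[0,0,0],0],[[0,0,0],0],[[0,0,0],0],[[0,0,0],0],[[0,0,0],0],[[0,0,0],0],[[0,0,0],0],[[0,0,-0.01],0],[[0,0,-0.02],0],[[0,0,-0.03],0],[[0,0,-0.03],0],[[0,0,0],0],[[0,0,0],0]]' 1 && python3 chk.py && python3 -m crank '[[[0,0,0],-0.07],[[-0.0056,-0.0303,0],0],[[-0.0056,-0.0303,0],0],[[-0.0056,-0.0303,0],0],[[-0.0056,-0.0303,0],0],[[-0.0056,-0.0303,0],0],[[-0.0056,-0.0303,0],0],[[-0.0056,-0.0303,0],0],[[-0.0056,-0.0303,0],0],[[-0.0056,-0.0303,0],0],[[-0.0056,-0.0303,0],0],[[-0.0056,-0.0303,0],0],[[-0.0056,-0.0303,0],0],[[-0.0056,-0.0303,0],0],[[0,0,0],0],[[0,0,0],0]]' && python3 chk.py && python3 -m crank '[[[0,0,0.0124],0],[[0,0,0.0124],0],[[0,0,0.0124],0],[[0,0,0.0124],0],[[0,0,0.0124],0],[[0,0,0.0124],0],[[0,0,0.0124],0],[[0,0,0],0],[[0,0,0],0],[[0,0,0],0]]' && python3 chk.py && python3 -m crank '[[[0,0,0],0],[[0,0,0],0],[[0,0,0],0],[[0,0,0],0],[[0,0,-0.01],0],[[0,0,-0.03],0],[[0,0,-0.05],0],[[0,0,-0.05],0],[[0,0,0],0],[[0,0,0],0]]' -0.27
python3 - <<'E'
from h import *
plan((.5215,.0885),-.28,(.415,.2905)); top()
E
```

```text
time_s: 49.7
ee_pos: [0.526, -0.1104, 0.0114]
ee_rot: [-0.0, 0.998, -0.069, -0.0]
contact_force: [-0.0, -0.8, 0.8]
gripper_width: 0.0852
finger_force: 0.0
time_s: 51.0
ee_pos: [0.5258, -0.1112, 0.1015]
ee_rot: [0.0, 0.998, -0.07, 0.0]
contact_force: [0.4, 0.1, -1.5]
gripper_width: 0.0353
finger_force: 50.4
HOLD 0.0353
time_s: 52.6
ee_pos: [0.4799, 0.2868, 0.1]
ee_rot: [0.001, 0.999, -0.034, -0.001]
contact_force: [-0.2, 0.2, -1.2]
gripper_width: 0.0353
finger_force: 50.4
HOLD 0.0353
time_s: 53.6
ee_pos: [0.4806, 0.2868, 0.0141]
ee_rot: [0.0, 0.999, -0.035, -0.0]
contact_force: [-0.1, -0.2, -0.4]
gripper_width: 0.0354
finger_force: 52.9
HOLD 0.0354
time_s: 54.6
ee_pos: [0.481, 0.2869, 0.1559]
ee_rot: [-0.0, 0.999, -0.035, 0.001]
contact_force: [0.2, 0.3, -1.0]
gripper_width: 0.0542
finger_force: 0.0
turn 0.210 shift x 0.0938 y 0.1795 z 0.0559
turn -0.210 shift x -0.1204 y -0.1941 z -0.0000
x,y [ 0.494 -0.277] tag 0.492 -0.279 181x38 yaw -0.07
x,y [0.521 0.086] tag 0.524 0.087 51x36 yaw -0.27
x,y [0.472 0.275] tag 0.475 0.284 50x29 yaw -0.75
x,y [ 0.359 -0.262] tag 0.36 -0.263 58x52 yaw 1.51
x,y [0.346 0.279] tag 0.347 0.285 53x50 yaw 0.00
```

```bash
python3 -m crank '[[[0,0,0],0.105],[[0,0,0],0.105],[[0.0117,0.0224,0],0],[[0.0117,0.0224,0],0],[[0.0117,0.0224,0],0],[[0.0117,0.0224,0],0],[[0.0117,0.0224,0],0],[[0.0117,0.0224,0],0],[[0.0117,0.0224,0],0],[[0.0117,0.0224,0],0],[[0,0,0],0],[[0,0,0],0]]' -1
python3 - <<'E'
from h import *
boxes(wrect(arm.snapshot("wrist"),.043)); plan((.5215,.0885),-.28,(.415,.2905))
E
```

```text
time_s: 55.85
ee_pos: [0.5207, 0.0887, 0.1534]
ee_rot: [-0.0, 0.99, -0.14, -0.001]
contact_force: [-0.1, 0.4, 0.1]
gripper_width: 0.0853
finger_force: 0.0
round tag [0.5215 0.0895] 30x30 yaw 0.79 | hull [0.526  0.0882] 58x35 yaw -0.28
turn 0.000 shift x 0.0010 y 0.0005 z 0.0537
turn -0.210 shift x -0.1204 y -0.1941 z -0.0000
```

```bash
python3 -m crank '[[[0.001,0,0.0143],0],[[0,0,0.0143],0],[[0,0,0.0143],0],[[0,0,0.0143],0],[[0,0,0.0143],0],[[0,0,0.0143],0],[[0,0,0.0143],0],[[0,0,0.0143],0],[[0,0,0.0143],0],[[0,0,0.0143],0],[[0,0,0],0],[[0,0,0],0]]' -1 50
python3 -m crank '[[[0,0,0],0],[[0,0,0],0],[[0,0,0],0],[[0,0,0],0],[[0,0,0],0],[[0,0,0],0],[[0,0,0],0],[[0,0,-0.01],0],[[0,0,-0.02],0],[[0,0,-0.03],0],[[0,0,-0.03],0],[[0,0,0],0],[[0,0,0],0]]' 1 && python3 chk.py && python3 -m crank '[[[0,0,0],-0.105],[[0,0,0],-0.105],[[-0.0151,-0.0243,0],0],[[-0.0151,-0.0243,0],0],[[-0.0151,-0.0243,0],0],[[-0.0151,-0.0243,0],0],[[-0.0151,-0.0243,0],0],[[-0.0151,-0.0243,0],0],[[-0.0151,-0.0243,0],0],[[-0.0151,-0.0243,0],0],[[0,0,0],0],[[0,0,0],0]]' && python3 chk.py && python3 -m crank '[[[0,0,0.0124],0],[[0,0,0.0124],0],[[0,0,0.0124],0],[[0,0,0.0124],0],[[0,0,0.0124],0],[[0,0,0.0124],0],[[0,0,0.0124],0],[[0,0,0],0],[[0,0,0],0],[[0,0,0],0]]' && python3 chk.py && python3 -m crank '[[[0,0,0],0],[[0,0,0],0],[[0,0,0],0],[[0,0,0],0],[[0,0,-0.01],0],[[0,0,-0.03],0],[[0,0,-0.05],0],[[0,0,-0.05],0],[[0,0,0],0],[[0,0,0],0]]' -0.27
python3 - <<'E'
from h import *
go((.690,.002,.19),.16); top()
E
```

```text
time_s: 57.1
ee_pos: [0.522, 0.0891, 0.0116]
ee_rot: [-0.0, 0.99, -0.139, -0.0]
contact_force: [1.0, 0.2, 0.9]
gripper_width: 0.0852
finger_force: 0.0
time_s: 58.4
ee_pos: [0.5222, 0.0884, 0.1019]
ee_rot: [-0.0, 0.99, -0.139, 0.0]
contact_force: [-0.1, 0.3, -2.4]
gripper_width: 0.035
finger_force: 50.4
HOLD 0.035
time_s: 59.6
ee_pos: [0.4147, 0.2906, 0.1006]
ee_rot: [0.0, 0.999, -0.034, -0.001]
contact_force: [0.2, -0.6, -1.5]
gripper_width: 0.035
finger_force: 50.3
HOLD 0.035
time_s: 60.6
ee_pos: [0.4151, 0.2908, 0.0144]
ee_rot: [0.0, 0.999, -0.035, -0.0]
contact_force: [-0.1, -1.0, -1.2]
gripper_width: 0.0355
finger_force: 53.1
HOLD 0.0355
time_s: 61.6
ee_pos: [0.4154, 0.2909, 0.1561]
ee_rot: [-0.001, 0.999, -0.035, 0.001]
contact_force: [-0.2, -0.3, -0.9]
gripper_width: 0.0539
finger_force: 0.0
turn 1.341 then shift x 0.3290 y -0.2250 z -0.0339 | q6 2.02 th -1.640 w 0.0539
x,y [ 0.493 -0.277] tag 0.492 -0.279 181x37 yaw -0.08
x,y [0.513 0.281] tag 0.523 0.284 115x38 yaw -0.05
x,y [0.378 0.282] tag 0.373 0.283 116x59 yaw -0.08
x,y [ 0.359 -0.262] tag 0.36 -0.263 58x52 yaw 1.49
```

```bash
python3 -m crank '[[[0,0,-0.017],-0.15],[[0,0,-0.017],-0.15],[[0,0,0],-0.15],[[0,0,0],-0.15],[[0,0,0],-0.15],[[0,0,0],-0.15],[[0,0,0],-0.15],[[0,0,0],-0.15],[[0,0,0],-0.15],[[0,0,0],-0.15],[[0,0,0],-0.15],[[0,0,0],-0.15],[[0,0,0],0]]' -1
python3 -m crank '[[[-0.0253,0.0173,0],0],[[-0.0253,0.0173,0],0],[[-0.0253,0.0173,0],0],[[-0.0253,0.0173,0],0],[[-0.0253,0.0173,0],0],[[-0.0253,0.0173,0],0],[[-0.0253,0.0173,0],0],[[-0.0253,0.0173,0],0],[[-0.0253,0.0173,0],0],[[-0.0253,0.0173,0],0],[[-0.0253,0.0173,0],0],[[-0.0253,0.0173,0],0],[[-0.0253,0.0173,0],0],[[0,0,0],0],[[0,0,0],0]]'
python3 - <<'E'
from h import *
top(); im=arm.snapshot("top"); w=arm.snapshot("wrist")
v=np.vstack([cv2.resize(im[90:290,150:470],(640,400)),cv2.resize(w,(320,200)).repeat(1,0) if 0 else np.hstack([w[80:280,160:480],w[80:280,0:320]])]); cv2.imwrite("pics/v5.png",v[:,:,::-1])
go((.690,.002,.101),.16)
E
```

```text
time_s: 62.95
ee_pos: [0.4147, 0.2905, 0.1875]
ee_rot: [-0.001, 0.648, 0.762, -0.001]
contact_force: [0.0, 0.6, 0.2]
gripper_width: 0.0852
finger_force: 0.0
time_s: 64.45
ee_pos: [0.6892, 0.0016, 0.1872]
ee_rot: [-0.001, 0.65, 0.76, -0.001]
contact_force: [-0.5, 0.2, 0.2]
gripper_width: 0.0856
finger_force: 0.0
x,y [ 0.494 -0.277] tag 0.492 -0.279 181x38 yaw -0.07
x,y [0.512 0.282] tag 0.514 0.285 116x39 yaw -0.06
x,y [ 0.359 -0.262] tag 0.36 -0.263 58x51 yaw 1.49
turn -0.001 then shift x -0.0008 y 0.0008 z 0.0876 | q6 -0.32 th 0.159 w 0.0855
```

View pics/v5.png

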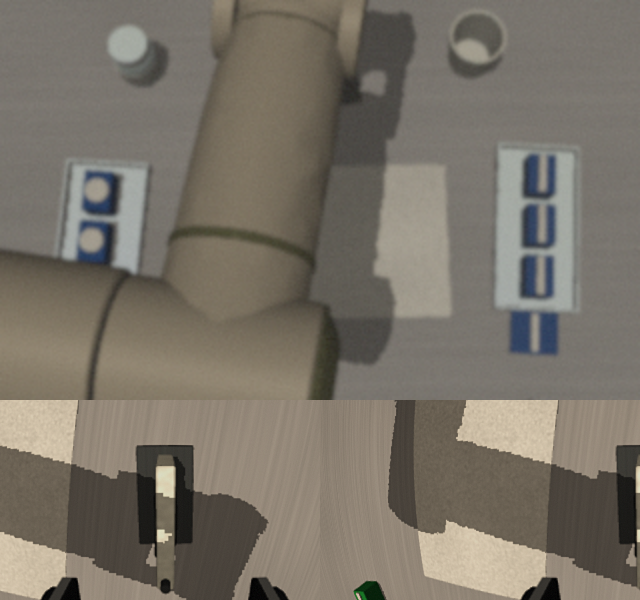

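The bar tray holds its three bar-tag boxes in a row. The pass tray shows two boxes at (100,192) and (92,243), with the near slot hidden by the elbow. The sign's nub is still on the -y end. I'll check the hidden slot with the scene camera.

```bash
python3 - <<'E'
from h import *
im=arm.snapshot("scene"); cv2.imwrite("pics/s6.png",cv2.resize(im[130:330,170:490],(800,500))[:,:,::-1])
E
```

```text
(no output)
```

View pics/s6.png

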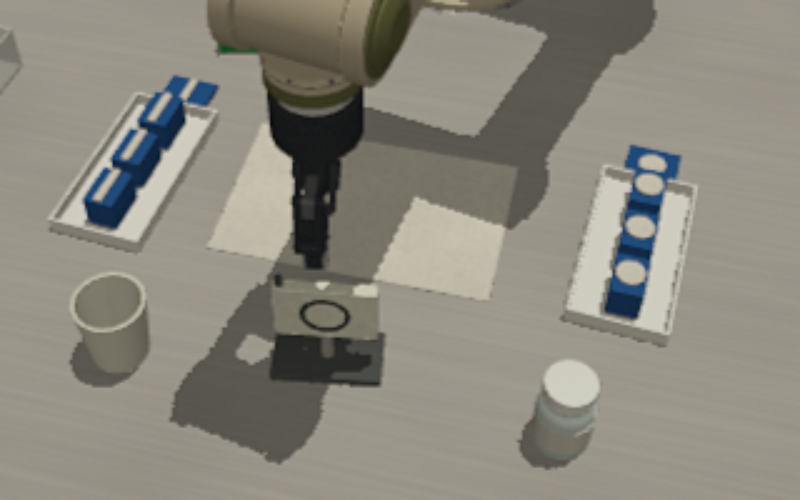

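The scene view shows all three bar-tag boxes in the left tray and all three round-tag boxes in the right one. The ring faces away from the robot. So I can turn the sign back.

```bash
python3 -m crank '[[[-0.0005,0.0005,0.0095],0],[[0,0,0.0095],0],[[0,0,0.0095],0],[[0,0,0.0095],0],[[0,0,0.0095],0],[[0,0,0.0095],0],[[0,0,0.0095],0],[[0,0,0.0095],0],[[0,0,0.0095],0],[[0,0,0],0]]' -1 40
python3 -m crank '[[[0,0,0],0],[[0,0,0],0],[[0,0,0],0],[[0,0,0],0],[[0,0,0],0],[[0,0,0],0],[[0,0,0],0],[[0,0,0],0],[[0,0,0],0],[[0,0,0],0]]' 1
python3 -m crank '[[[0,0,0],0.07],[[0,0,0],0.13],[[0,0,0],0.13],[[0,0,0],0.13],[[0,0,0],0.13],[[0,0,0],0.13],[[0,0,0],0.13],[[0,0,0],0.13],[[0,0,0],0.13],[[0,0,0],0.13],[[0,0,0],0.13],[[0,0,0],0.13],[[0,0,0],0],[[0,0,0],0]]'
python3 chk.py
python3 -m crank '[[[0,0,0],0],[[0,0,0],0],[[0,0,0],0],[[0,0,0],0],[[0,0,0],0],[[0,0,0],0],[[0,0,0],0],[[0,0,0],0],[[0,0,-0.02],0],[[0,0,-0.03],0],[[0,0,-0.03],0],[[0,0,0],0]]' -1
python3 -m crank '[[[0,0,0],-0.15],[[0,0,0],-0.15],[[0,0,0],-0.15],[[0,0,0],-0.15],[[0,0,0],-0.15],[[0,0,0],-0.15],[[0,0,0],-0.15],[[0,0,0],-0.15],[[0,0,0],-0.15],[[0,0,0],-0.15],[[0,0,0],-0.15],[[0,0,0],-0.15],[[0,0,0],-0.15],[[0,0,0],-0.15],[[0,0,0],-0.15],[[0,0,0],-0.15],[[0,0,0],-0.15],[[0,0,0],-0.15],[[0,0,0],-0.15],[[0,0,0],-0.15]]'
python3 -m crank '[[[0,0,0],-0.1416],[[0,0,0],0],[[0,0,0],0]]'
python3 - <<'E'
from h import *
go([.690,.002,.101],.16); w=arm.snapshot("wrist"); cv2.imwrite("pics/w7.png",w[80:300,160:480][:,:,::-1])
E
```

```text
time_s: 65.65
ee_pos: [0.6894, 0.0015, 0.1014]
ee_rot: [-0.001, 0.649, 0.761, -0.001]
contact_force: [-0.6, 0.6, 0.3]
gripper_width: 0.0857
finger_force: 0.0
time_s: 66.65
ee_pos: [0.69, 0.0014, 0.1036]
ee_rot: [0.0, 0.648, 0.761, -0.0]
contact_force: [-3.5, -1.2, 5.6]
gripper_width: 0.0124
finger_force: 41.8
time_s: 68.05
ee_pos: [0.689, 0.002, 0.1035]
ee_rot: [-0.001, 0.993, 0.115, -0.001]
contact_force: [-9.9, 2.6, 7.7]
gripper_width: 0.0131
finger_force: 42.2
LOST 0.0131
time_s: 69.25
ee_pos: [0.6916, 0.0012, 0.1882]
ee_rot: [0.001, 0.993, 0.115, 0.004]
contact_force: [0.2, -0.4, 0.8]
gripper_width: 0.0851
finger_force: 0.0
time_s: 71.25
ee_pos: [0.6899, 0.0014, 0.1825]
ee_rot: [-0.0, -0.047, 0.999, 0.0]
contact_force: [0.2, -0.6, 0.3]
gripper_width: 0.0856
finger_force: 0.0
time_s: 71.55
ee_pos: [0.69, 0.0014, 0.1828]
ee_rot: [-0.0, -0.113, 0.994, 0.0]
contact_force: [-0.5, -0.3, 0.3]
gripper_width: 0.0853
finger_force: 0.0
turn -1.504 then shift x -0.0006 y -0.0001 z 0.0818 | q6 -1.96 th 1.797 w 0.0853
```

View pics/w7.png

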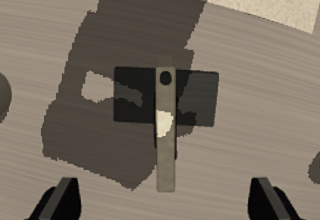

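The nub now points towards the robot at (166,78), as expected halfway round. I'll regrip and finish the turn.

```bash
python3 -m crank '[[[0,0,0.01],0],[[0,0,0.01],0],[[0,0,0.01],0],[[0,0,0.01],0],[[0,0,0.01],0],[[0,0,0.01],0],[[0,0,0.01],0],[[0,0,0.01],0],[[0,0,0],0]]' -1 40
python3 -m crank '[[[0,0,0],0],[[0,0,0],0],[[0,0,0],0],[[0,0,0],0],[[0,0,0],0],[[0,0,0],0],[[0,0,0],0],[[0,0,0],0],[[0,0,0],0],[[0,0,0],0]]' 1
python3 -m crank '[[[0,0,0],0.1365],[[0,0,0],0.1365],[[0,0,0],0.1365],[[0,0,0],0.1365],[[0,0,0],0.1365],[[0,0,0],0.1365],[[0,0,0],0.1365],[[0,0,0],0.1365],[[0,0,0],0.1365],[[0,0,0],0.1365],[[0,0,0],0.1365],[[0,0,0],0.1365],[[0,0,0],0],[[0,0,0],0]]'
python3 -m crank '[[[0,0,0],0],[[0,0,0],0],[[0,0,0],0],[[0,0,0],0],[[0,0,0],0],[[0,0,0],0],[[0,0,0],0],[[0,0,0],0],[[0,0,-0.02],0],[[0,0,-0.03],0],[[0,0,-0.04],0],[[0,0,-0.04],0],[[0,0,-0.03],0],[[0,0,0],0],[[0,0,0],0],[[0,0,0],0],[[0,0,0],0],[[0,0,0],0]]' -1
python3 - <<'E'
from h import *
w=arm.snapshot("wrist"); s=arm.snapshot("scene"); cv2.imwrite("pics/w8.png",np.vstack([w[80:300,140:500],s[130:330,150:510]])[:,:,::-1])
E
```

```text
time_s: 72.5
ee_pos: [0.6894, 0.0015, 0.1013]
ee_rot: [-0.001, -0.115, 0.993, 0.0]
contact_force: [-0.7, -0.0, 0.7]
gripper_width: 0.0854
finger_force: 0.0
time_s: 73.5
ee_pos: [0.69, 0.0022, 0.1036]
ee_rot: [0.0, -0.115, 0.993, 0.001]
contact_force: [-2.7, 4.4, 3.9]
gripper_width: 0.0126
finger_force: 41.7
time_s: 74.9
ee_pos: [0.6898, 0.002, 0.1036]
ee_rot: [-0.0, 0.647, 0.762, 0.0]
contact_force: [-3.4, 4.1, 4.2]
gripper_width: 0.0123
finger_force: 41.8
time_s: 76.7
ee_pos: [0.6899, 0.0014, 0.2623]
ee_rot: [-0.001, 0.647, 0.762, -0.0]
contact_force: [0.1, -0.6, 0.8]
gripper_width: 0.0854
finger_force: 0.0
```

View pics/w8.png

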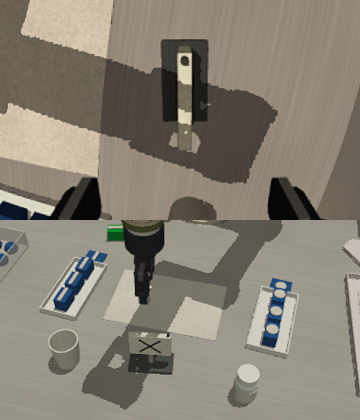

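The nub is back on the +y end at (184,60) and the panel is square with the foot plate. The cross faces away from the robot, all six boxes lie in their trays, and the gripper is clear.

```bash
python3 -c "
from workcell import arm
print(arm.hand_in())"
```

```text
the job is handed in; nothing more can be done
None
```

I handed the job in at about 77 s: the sign was turned to its cross face, all six boxes were sorted flat into their matching trays, and the sign was turned back to its ring face, square, with the jar and cup untouched; the hand-in call gave no verdict.

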